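Set and lock the jig's side stop, then tip the block onto its bed

ROBOT

A 7-joint arm with a two-finger parallel gripper is mounted at the origin on the work surface. World frame = base frame: x ahead of the robot, y to its left, z up, the work surface at z = 0. Lengths are in m, angles in rad, forces in N, time in s.
With the tool pointing down it reaches from about 0.4 to 0.875 m from the base axis. Payload 6.5 kg.
Tool frame: the origin (TCP) lies on the centre line of the jaws, within the pads' length; the fingertips stand 17 mm ahead of it and the grasp point (between the pads) lies 2 mm behind it; z points along the fingers, y is the direction in which the jaws open and shut (so a half turn about z gives the same grasp; the last joint's range is limited). The gripper opens to 85 mm and grips with 20 to 120 N. Pads are 22 mm wide; open, the fingers measure 114 mm over their backs; the gripper's body (76 mm by 85 mm) begins 54 mm behind the grasp point. The pads swing forward as they close: fully open they stand 13 mm farther back than shut.
Start: joints at [-1.391, 0.536, -0.004, 1.538, 0.003, 1.067, -0.071], TCP at [0.158, 0.63, 0.248] pointing down, gripper open.
Joint ranges: [-2.7, 2.7], [-0.37, 2.16], [-1.27, 1.26], [0.24, 2.4], [-1.31, 4.45], [0.19, 1.91], [-2.76, 2.76]. Speed limits (rad/s): [2.39, 2.39, 3.14, 3.14, 3.14, 3.14, 3.14].

INTERFACE

Orientations are given as a unit quaternion [x, y, z, w].
In Python, from rig import manip gives the robot as it stands.
- The arm moves only by the shell command python3 -m handwheel 'ROWS' [FORCE]. ROWS is JSON, a list of rows, each a list of 7 numbers: the shift along the tool's x, y, z in cm, then the turn, a rotation vector about the tool's x, y, z in degrees, then the gripper command: -1 is fully open, 1 is shut, values between are in proportion. In form: [[tx, ty, tz, ax, ay, az, jaw], ...]. A call has 1 to 12 rows; each row shifts and turns the pose as measured when the row begins, along the tool's axes as they then stand; what a row does not reach is not made up. A row lasts 1/12 s, in which the tool goes at most 41.7 mm and 7.16 degrees, less where a joint would pass 70% of its speed; a pose out of reach is approached as far as the arm can. A call is refused whole if a number of a shift passes 4.17 or a number of a turn 7.16, either way. A call with a gripper value outside its range is refused whole. The fingers move at their own pace and stop on an object; FORCE is the grip in N (left out, the last holds). Time passes only in rows, so rows that do not move let the fingers close. It gives the time, the measured TCP pose, the force and the opening at its end, in the units of the state.
- manip.sense(): the state, without advancing time (a new reading comes with each control period).
- manip.read_camera(name): name is "scene" or "top" or "wrist"; returns a dict with "frame" (480x640x3 uint8, red, green, blue), "mtx" (3x3 intrinsics, pixels), "k1" (the pictures are not rectified: a ray, as slopes to the right and down, at radius r is drawn at 1 + k1 r^2 times it, then the intrinsics apply), "cam_to_world" (4x4, takes a point from camera to world coordinates). Camera axes: x right, y down, z forward; pixel columns grow to the right and rows downward; lengths in m; the calibration is good to about 2 mm. A picture is of the moment at which its call begins. There is no depth.
- manip.sign_off(): hands the job in, once; it reports no verdict.
The state is a dict: "t": time; "joint_positions": joint angles; "qd": joint speeds; "effort": joint torques, N m; "tcp_pos": TCP position; "ee_rot": TCP orientation; "wrist_force": force on the tool from outside, world axes, zero at the start; "ft_torque": the same for the moment, N m; "width": finger opening in m.
Only numpy, scipy, OpenCV 4.12 (cv2) and the standard library are available. Lean on these libraries where they do the work, as an engineer would, in place of code of your own. Each camera call takes 0.05 s, during which the arm holds its last target.

TASK

Get the drilling jig ready for the next hole: turn the black stop knob until its white line points at the orange marker, then turn the brass lock ring under it clockwise all the way to its stop, without losing the setting. Then push the standing wooden block up against the low fence, and only then tip it over the fence onto the raised bed, so that it lies there with its pencil cross on top. Do not shift the orange marker or disturb the other things on the bench.

Things in the scene. Friction and masses are not known exactly. Their poses are not given: they have to be found in the camera images.
- jig: Fixed drilling jig on a plywood base board 260 x 360 x 18 mm. Origin: centre of its underside, on the bench; x points away from the robot (yaw varies), y left, z up. Left half: the block and, beyond it, the raised white bed. Right half: a grey housing, 104 mm wide, centred at x +30, y -90 mm, with an inclined dial, lock ring and knob.
- fence (a point): Middle of the upper edge of the low fence, a dark steel strip that is the front edge of the raised bed. Axes as the jig's. The fence runs along y, 140 mm long, and rises 10 mm above the base board (edge 28 mm above the bench). Behind it the flat bed is level with it, 130 mm deep (+x), 140 mm wide. The block starts on the board in front of it (-x).
- dial_mid (a point): Centre of the face of the bare-metal dial, 98 mm across, with black ticks. Its z is the common axis of dial, ring and knob, pointing out of the dial: leaning 30 degrees from vertical towards the robot (jig -x). x points up the slope. In order along z: neck 36 mm across, lock ring from 12 to 28 mm, knob from 30 to 60 mm.
- stop_plate (a point): The side stop: left face of a plate 30 x 6 x 20 mm on a 10 mm rod out of the housing, beside the bed's right edge. The knob moves it sideways (10 mm per rad). It stays clear of a block tipped straight over the fence.
- knob (a joint): Angle of the stop knob, rad. 0: white line straight up the dial's slope; grows clockwise, seen looking down onto the knob along its axis. Range -1.4 to 1.4, starts between -0.9 and -0.4. Friction about 0.05 N m; stays where it is left.
- knob_grip (a point): On the knob's axis at mid-height of its grip, 48 mm from the dial's face. z is the axis, outward; x runs along the grip bar to its white-lined end and turns with the knob. The bar is 40 mm long (x), 16 mm thick (y), its top 12 mm above this point; at 13 mm below begins a round foot, 38 mm across, 5 mm thick; the lock ring's top is 20 mm below this point.
- knob_tip (a point): End of the white line on the knob's top, 20 mm from the axis along the bar, 12 mm above knob_grip; same axes as knob_grip.
- marker (a joint): Angle of the orange marker on the dial's rim, rad, same zero and sense as knob (0.1 to 0.6): the knob is set when the two are equal. Stiff to move (0.3 N m); leave it.
- marker_tip (a point): Inner end of the orange marker, a tab 16 x 7 mm clipped over the dial's rim and 6 mm above its face; this point is 40 mm from the axis. x points outward from the axis along the marker, z along the dial's axis.
- lock_ring (a joint): Angle of the brass lock ring, rad. Starts loose, 0 to 0.35; clockwise (looking down onto the knob) makes it grow to its hard stop at 1.2, which is tight. Friction about 0.12 N m; stays where it is left. It does not turn the knob.
- ring_mid (a point): Centre of the lock ring, on the axis, 20 mm from the dial's face, 28 mm below knob_grip. z is the axis, outward; the point turns with the ring. Ring 16 mm high, 56 mm across, with two parallel flats 56 mm apart along y, each 30 mm long, whose corners reach 32 mm from the axis. 12 mm of air lies between ring and dial. The knob above is 40 mm across and ends 40 mm above this point.
- block: Loose wooden block 60 x 60 x 100 mm, 0.17 to 0.38 kg, standing on end on the base board with a gap of 13 to 38 mm to the fence, a little skewed (up to 0.1 rad). Origin: centre of its underside as it stands; z along its 100 mm length; x towards the fence. Pushed high up before it meets the fence, it may topple short.
- cross (a point): Centre of the black pencil cross on the block's side towards the robot (block x -30 mm, 50 mm up). With the block lying on the bed, cross on top, it is 88 mm above the bench.
- glue: Loose white bottle, red cap, 56 mm across, 150 mm high; bystander, origin under its centre.
- jar: Loose glass jar, steel lid, 66 mm across, 85 mm high; bystander, origin under its centre.
- offcut: Loose dark wood offcut 90 x 50 x 35 mm; bystander, origin under its centre.
- tin: Loose green tin, 72 mm across, 90 mm high; bystander, origin under its centre.
Mind the look-alikes: they are no part of the job. There is more than one size of the block; the one meant has the size given above.

How it is judged:
By the outcome, as a careful person would: the job done as asked, in the order asked, and still so for the second after the job is handed in, with the robot touching nothing.
It also fails if it takes over 56 s, if anything falls off the work surface, if the arm or the gripper's body presses on something with over 40 N, if the wrist force passes 120 N, or if a joint passes its speed limit or range.

## Working session

There is one attempt and no reset: what is moved stays moved. The work goes in short steps, Python scripts to look and compute and a shell command to move; the robot and the scene stay as the last step left them, time stands still between calls to the robot, and variables do not carry over. Pictures are saved under pics/ and viewed, and the job is handed in when it is done.

```bash
ls; mkdir -p pics; python3 - <<'E'
from rig import manip
import cv2,numpy as np
s=manip.sense();print(s)
for n in ["scene","top","wrist"]:
    c=manip.read_camera(n);cv2.imwrite(f"pics/{n}0.png",c["frame"][:,:,::-1]);print(n,c["mtx"].tolist(),c["k1"],np.round(c["cam_to_world"],4).tolist())
E
```

```text
pics
{'t': 0.0, 'joint_positions': array([-1.39120173,  0.53720448, -0.00446878,  1.53887245,  0.00259649,
        1.06729807, -0.07122391]), 'qd': array([-0.0003578 ,  0.00098377, -0.00025186,  0.00093502, -0.00087403,
        0.000569  , -0.00027455]), 'effort': array([ 4.68171802e-04, -5.83386004e+01,  1.04875948e+00, -2.59111619e+01,
        1.22992153e-02,  9.47292836e-03,  2.95559255e-05]), 'tcp_pos': array([0.1580121 , 0.62987506, 0.24738821]), 'ee_rot': array([ 1.22552263e-01,  9.92461664e-01, -8.86692315e-04, -5.32326254e-05]), 'wrist_force': array([ 0.13671033, -0.00839876, -0.64226767]), 'ft_torque': array([-0.0634818 ,  0.02738122, -0.0196886 ]), 'width': 0.08564932145217892}
scene [[564.8651952008253, 0.0, 321.6572696890291], [0.0, 564.8651952008253, 232.11385450415], [0.0, 0.0, 1.0]] -0.10608115094660554 [[-0.853, 0.3844, -0.3529, 1.0611], [0.5218, 0.6399, -0.5642, 0.8147], [0.0089, -0.6654, -0.7464, 1.1784], [0.0, 0.0, 0.0, 1.0]]
top [[493.1900429003537, 0.0, 316.92950265622045], [0.0, 493.1900429003537, 236.87137544476892], [0.0, 0.0, 1.0]] -0.06600892712084103 [[0.0186, -0.9866, 0.1619, 0.3781], [-0.9998, -0.0191, -0.0015, -0.0072], [0.0046, -0.1618, -0.9868, 1.2957], [0.0, 0.0, 0.0, 1.0]]
wrist [[365.3570593752342, 0.0, 322.640924195485], [0.0, 365.3570593752342, 239.98405598084443], [0.0, 0.0, 1.0]] -0.05647648523806492 [[0.2433, 0.917, 0.3161, 0.0782], [0.97, -0.2294, -0.0809, 0.651], [-0.0017, 0.3263, -0.9453, 0.372], [0.0, 0.0, 0.0, 1.0]]
```

View pics/scene0.png

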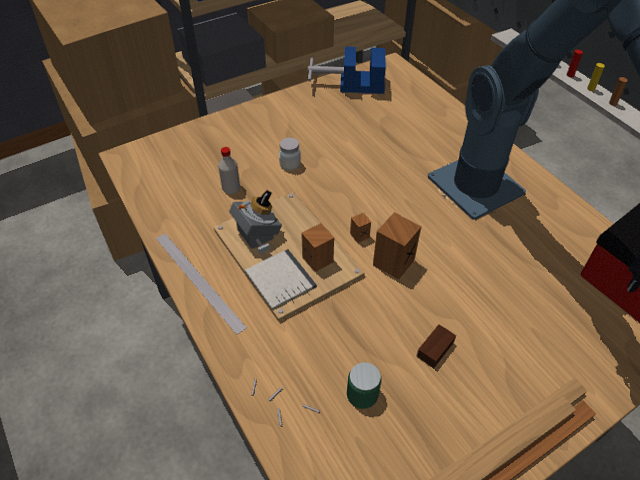

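View pics/top0.png

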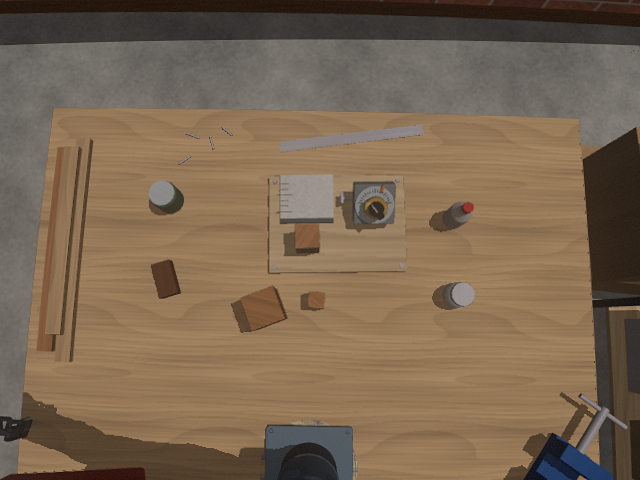

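The scene shows the board, with a block at scene (318,247) / top (307,238). There are also two loose look-alikes off the board: a large one at scene (397,246) and a small one at (361,227). The block on the board in front of the fence fits. I'll confirm it in crops.

```bash
cat > h.py <<'E'
import numpy as np,cv2
from scipy.spatial.transform import Rotation as R
def und(c,uv):
    K=c["mtx"];p=(np.atleast_2d(uv).astype(float)-K[:2,2])/K[0,0]
    q=p.copy()
    for _ in range(20): q=p/(1+c["k1"]*(q**2).sum(1,keepdims=True))
    return q
def ray(c,uv):
    q=und(c,uv);d=np.c_[q,np.ones(len(q))]@c["cam_to_world"][:3,:3].T
    return c["cam_to_world"][:3,3],d
def onz(c,uv,z):
    o,d=ray(c,uv);return o+d*((z-o[2])/d[:,2])[:,None]
def proj(c,P):
    T=c["cam_to_world"];X=(np.atleast_2d(P)-T[:3,3])@T[:3,:3];q=X[:,:2]/X[:,2:]
    q=q*(1+c["k1"]*(q**2).sum(1,keepdims=True));return q*c["mtx"][0,0]+c["mtx"][:2,2]
def crop(c,box,f,name):
    x0,y0,x1,y1=box;im=c["frame"][y0:y1,x0:x1,::-1]
    cv2.imwrite(name,cv2.resize(im,None,fx=f,fy=f,interpolation=cv2.INTER_CUBIC))
E
python3 - <<'E'
from rig import manip
from h import *
c=manip.read_camera("scene");crop(c,(205,170,365,330),4.5 if 0 else 3.75,"pics/sc1.png")
c=manip.read_camera("top");crop(c,(260,165,420,280),5,"pics/tc1.png")
E
```

```text
(no output)
```

View pics/sc1.png

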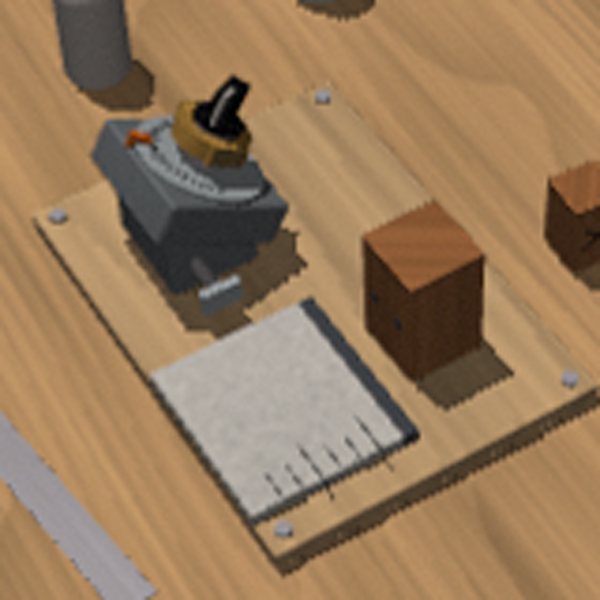

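View pics/tc1.png

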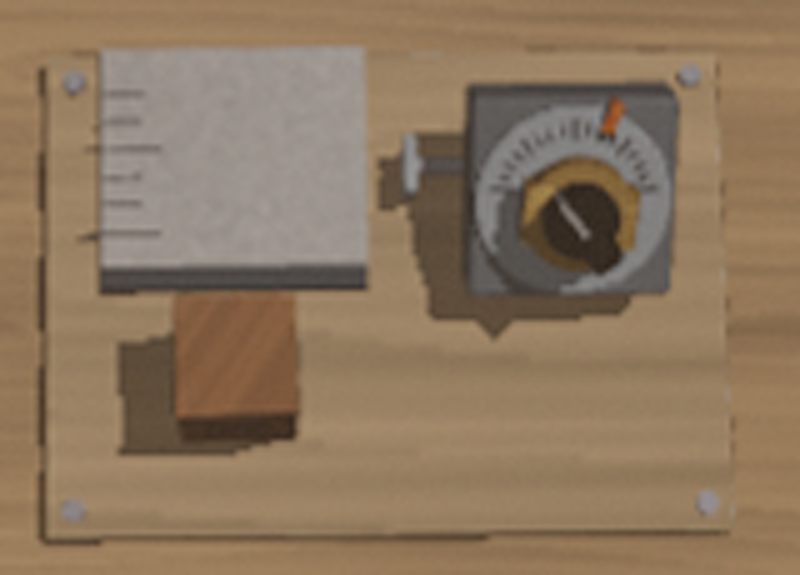

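```bash
cat > fit.py <<'E'
from rig import manip
from h import *
from scipy.optimize import least_squares
cs=manip.read_camera("scene");ct=manip.read_camera("top")
S=lambda a:np.array(a)/3.75+[205,170]
T=lambda a:np.array(a)/5+[260,165]
bp=np.array([[.13,.18],[.13,-.18],[-.13,-.18],[-.13,.18]])
tb=T([[45,57],[717,55],[731,529],[46,538]]);sb=S([[282,558],[36,222],[330,90],[598,392]])
print("board top",onz(ct,tb,.018).round(4).tolist());print("board sc",onz(cs,sb,.018).round(4).tolist())
tbed=T([[99,49],[365,47],[367,288],[100,292]]);sbed=S([[252,522],[152,372],[310,300],[420,436]])
print("bed t",onz(ct,tbed,.028).round(4).tolist());print("bed s",onz(cs,sbed,.028).round(4).tolist())
tk=T([[176,293],[296,292],[296,415],[176,416]]);sk=S([[411,291],[364,240],[433,203],[483,255]])
print("blk t",onz(ct,tk,.118).round(4).tolist());print("blk s",onz(cs,sk,.118).round(4).tolist())
def tri(a,b):
    o1,d1=ray(ct,a);o2,d2=ray(cs,b);d1=d1[0]/np.linalg.norm(d1);d2=d2[0]/np.linalg.norm(d2)
    s=np.linalg.lstsq(np.c_[d1,-d2],o2-o1,rcond=None)[0];p,q=o1+s[0]*d1,o2+s[1]*d2
    return (p+q)/2,np.linalg.norm(p-q)
for n,a,b in [("lineinner",[557,195],[225,130]),("line outer",[588,238],[240,85])]:print(n,tri(T(a),S(b)))
E
python3 fit.py
```

```text
board top [[0.7495, 0.1224, 0.018], [0.7581, -0.2387, 0.018], [0.5026, -0.2433, 0.018], [0.4913, 0.1129, 0.018]]
board sc [[0.7457, 0.1261, 0.018], [0.761, -0.2243, 0.018], [0.5064, -0.2332, 0.018], [0.4943, 0.1199, 0.018]]
bed t [[0.7516, 0.0928, 0.028], [0.7554, -0.0488, 0.028], [0.6247, -0.0516, 0.028], [0.6199, 0.0881, 0.028]]
bed s [[0.7518, 0.0978, 0.028], [0.7524, -0.0466, 0.028], [0.6277, -0.047, 0.028], [0.6225, 0.0948, 0.028]]
blk t [[0.6029, 0.0444, 0.118], [0.6046, -0.0139, 0.118], [0.5442, -0.015, 0.118], [0.5426, 0.0428, 0.118]]
blk s [[0.6012, 0.0477, 0.118], [0.6052, -0.0067, 0.118], [0.5482, -0.0116, 0.118], [0.5441, 0.0456, 0.118]]
lineinner (array([ 0.64716004, -0.13564385,  0.13439402]), np.float64(0.010923736618899773))
line outer (array([ 0.62406035, -0.1497416 ,  0.15343922]), np.float64(0.006074101188239083))
```

The block on the board fits: its top measures about 60 × 60 mm at z 0.118, and its gap to the fence is about 20 mm. Next I'll move the wrist camera over the dial.

```bash
python3 -m handwheel '[[-3.5,-2,-0.5,0,0,0,-1],[-3.5,-2,-0.5,0,0,0,-1],[-3.5,-2,-0.5,0,0,0,-1],[-3.5,-2,-0.5,0,0,0,-1],[-3.5,-2,-0.5,0,0,0,-1],[-3.5,-2,-0.5,0,0,0,-1],[-3.5,-2,-0.5,0,0,0,-1],[-3.5,-2,-0.5,0,0,0,-1],[-3.5,-2,-0.5,0,0,0,-1],[-3.5,-2,-0.5,0,0,0,-1]]'
```

```text
t: 1.18
tcp_pos: [0.4483, 0.3522, 0.2963]
ee_rot: [0.112, 0.994, 0.002, -0.003]
wrist_force: [1.0, 0.7, -0.3]
width: 0.0852
```

```bash
python3 -m handwheel '[[-1.6,-3.8,0,0,0,0,-1],[-1.6,-3.8,0,0,0,0,-1],[-1.6,-3.8,0,0,0,0,-1],[-1.6,-3.8,0,0,0,0,-1],[-1.6,-3.8,0,0,0,0,-1],[-1.6,-3.8,0,0,0,0,-1],[-1.6,-3.8,0,0,0,0,-1],[-1.6,-3.8,0,0,0,0,-1],[-1.6,-3.8,0,0,0,0,-1],[-1.6,-3.8,0,0,0,0,-1],[-1.6,-3.8,0,0,0,0,-1],[-1.6,-3.8,0,0,0,0,-1]]'; cat > st.py <<'E'
from rig import manip
from h import *
np.set_printoptions(precision=4,suppress=True)
s=manip.sense();Rm=R.from_quat(s["ee_rot"]).as_matrix()
print(s["t"],s["tcp_pos"],"\ncols",Rm.T,"\nq",s["joint_positions"],s["wrist_force"],s["ft_torque"],s["width"])
E
python3 st.py
```

```text
t: 2.18
tcp_pos: [0.5366, -0.1399, 0.2968]
ee_rot: [0.112, 0.994, 0.005, 0.003]
wrist_force: [0.4, 1.1, 0.3]
width: 0.0856
2.1833 [ 0.5366 -0.1399  0.2968] 
cols [[-0.9747  0.2235 -0.0038]
 [ 0.2235  0.9746  0.011 ]
 [ 0.0062  0.0099 -0.9999]] 
q [-0.106   0.3298  0.3621  1.7617 -0.1437  1.0707  1.6524] [0.4141 1.1277 0.2982] [ 0.04   -0.0245 -0.0126] 0.0856124539648162
```

```bash
cat >> h.py <<'E'
def ref(yaw,th=0.):
    # tool orientation: z along -dial axis, rotated th (clockwise positive) about it
    z=np.array([.5,0,-np.sqrt(.75)]);y=np.array([0,1.,0]);x=np.cross(y,z)
    M=np.c_[x,y,z];return R.from_euler('z',yaw)*R.from_matrix(M)*R.from_euler('z',th)
def togo(s,pos,Rt):
    Rc=R.from_quat(s["ee_rot"]);d=Rc.inv().apply(np.array(pos)-s["tcp_pos"])*100
    print("shift cm",d.round(2),"rotvec deg",np.degrees((Rc.inv()*Rt).as_rotvec()).round(2))
E
python3 - <<'E'
from rig import manip
from h import *
s=manip.sense();togo(s,[.545,-.15,.30],ref(.03))
E
```

```text
shift cm [-1.04 -0.8  -0.32] rotvec deg [ -3.24 -29.54 -14.45]
```

```bash
python3 -m handwheel '[[-0.3,-0.2,0,-0.65,-5.9,-2.9,-1],[-0.3,-0.2,0,-0.65,-5.9,-2.9,-1],[-0.3,-0.2,0,-0.65,-5.9,-2.9,-1],[-0.3,-0.2,0,-0.65,-5.9,-2.9,-1],[0,0,0,-0.65,-5.9,-2.9,-1]]'; python3 - <<'E'
from rig import manip
from h import *
s=manip.sense();togo(s,[.545,-.15,.30],ref(.03));print(s["joint_positions"])
c=manip.read_camera("wrist");cv2.imwrite("pics/w1.png",c["frame"][:,:,::-1]);np.savez("c1.npz",**c)
E
```

```text
t: 2.6
tcp_pos: [0.551, -0.1639, 0.2989]
ee_rot: [-0.009, 0.966, -0.003, 0.257]
wrist_force: [0.9, 0.5, -0.3]
width: 0.0855
shift cm [ 0.44  1.4  -0.4 ] rotvec deg [-0.98 -0.17 -0.43]
[ 0.07000813  0.13443161  0.23871861  2.10108967 -0.42365321  0.44101931
  2.22903805]
```

View pics/w1.png

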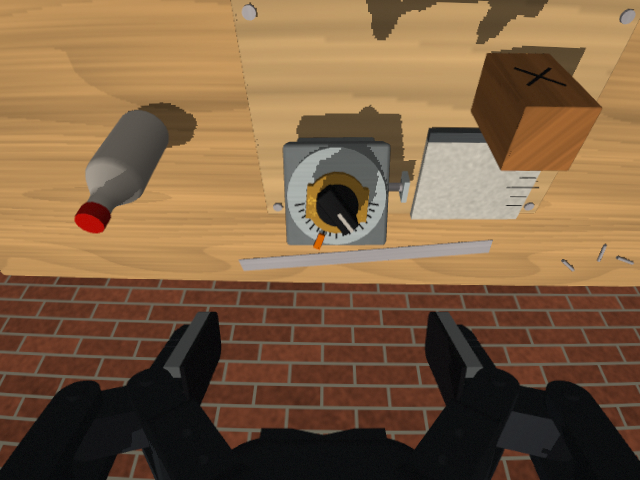

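The wrist view shows the dial centre near (338,197), the marker at (319,241), the knob's white line pointing down-right from (338,212) to (353,232), and the block with its cross at (540,76).

```bash
python3 - <<'E'
from h import *
c=dict(np.load("c1.npz"));crop(c,(275,130,405,255),4.6,"pics/w1c.png")
E
```

```text
(no output)
```

View pics/w1c.png

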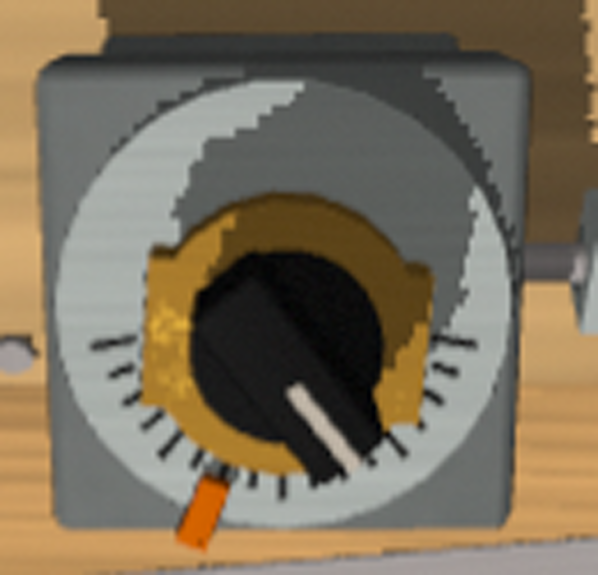

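```bash
cat > fit2.py <<'E'
from h import *
from scipy.optimize import least_squares
np.set_printoptions(precision=4,suppress=True)
def solve(c,o,f,dial,wl,wtip,mk,rc,x0,yaw=None):
    P=lambda a:np.array(a,float)/f+o
    dial,wl,wtip,mk,rc=map(P,(dial,wl,wtip,mk,rc))
    def fr(x):
        M=ref(x[3]).as_matrix();return np.c_[-M[:,0],M[:,1],-M[:,2]]  # x upslope,y left,z out
    def pt(x,r,a,z): return x[:3]+fr(x)@np.array([r*np.cos(a),-r*np.sin(a),z])
    def pa(a,b,z):pass
    aa=np.linspace(0,2*np.pi,721)
    def res(x):
        D=proj(c,np.array([pt(x,.049,a,0) for a in aa]))
        e=[]
        for p in dial:
            i=np.argmin(((D-p)**2).sum(1));n=D[i]-D.mean(0);n/=np.linalg.norm(n);e.append((p-D[i])@n)
        e+=list((proj(c,[pt(x,.020,x[4],.060)])[0]-wtip)*.7)
        q=proj(c,[pt(x,.0,x[4],.060),pt(x,.02,x[4],.06)]);t=(q[1]-q[0])/np.linalg.norm(q[1]-q[0])
        e+=[np.cross(t,p-q[0]) for p in wl]
        q=proj(c,[pt(x,.040,x[5],.006),pt(x,.056,x[5],.006)]);t=(q[1]-q[0])/np.linalg.norm(q[1]-q[0])
        e+=[np.cross(t,p-q[0]) for p in mk]
        g=np.hypot(.015,.028);b=np.arctan2(.028,.015)
        # corners: order left-top,left-bottom(img),right..., given as angles rel ring
        for p,a in zip(rc,(np.pi-b,b,-b,-np.pi+b)):
            e+=list(.5*(proj(c,[pt(x,g,x[6]+a,.028)])[0]-p))
        if yaw is not None:e.append((x[3]-yaw)*300)
        return np.array(e)
    s=least_squares(res,x0,loss='soft_l1');print("x",s.x,"rms",np.sqrt((s.fun**2).mean()),"res",s.fun.round(1))
    return s.x
if __name__=="__main__":
    c=dict(np.load("c1.npz"))
    solve(c,[275,130],4.6,[[52,300],[510,285],[285,78],[285,527],[120,140],[450,465]],[[292,388],[322,426]],[353,465],[[215,485],[193,545]],
     [[150,250],[145,402],[420,425],[432,265]],[.65,-.147,.09,.03,-.65,.3,.1])
E
python3 fit2.py 2>&1 | grep -v Warn
```

```text
e+=[np.cross(t,p-q[0]) for p in wl]
  e+=[np.cross(t,p-q[0]) for p in mk]
x [ 0.6591 -0.1506  0.0982  0.038  -0.6497  0.3739  0.0762] rms 0.5277471036856604 res [ 0.2 -0.5 -0.7 -0.   0.4  1.5  0.1  0.2  0.   0.   0.2 -0.2 -0.4  0.7
 -0.6  0.3 -0.2 -0.2  0.2  1.1]
```

```bash
cat > go.py <<'E'
import sys
from rig import manip
from h import *
D=np.array([.6591,-.1506,.0982]);yaw=.038
def target(h,th):
    Rt=ref(yaw,th);return D-Rt.as_matrix()[:,2]*h,Rt
if __name__=="__main__":
    h,th=float(sys.argv[1]),float(sys.argv[2])
    s=manip.sense();p,Rt=target(h,th);togo(s,p,Rt)
    # current in dial coordinates
    L=ref(yaw).inv().apply(s["tcp_pos"]-D)*1000;q=(ref(yaw).inv()*R.from_quat(s["ee_rot"])).as_rotvec()
    print("t",s["t"],"tcp in dial(mm, tool ref axes)",L.round(1),"ang",q.round(3),"q",s["joint_positions"].round(2),"F",s["wrist_force"].round(1),"M",s["ft_torque"].round(2),"w",round(s["width"],4))
E
python3 go.py .20 2.49
```

```text
shift cm [0.25 0.97 2.76] rotvec deg [ -0.72   1.3  142.08]
t 2.65 tcp in dial(mm, tool ref axes) [  -2.5   -9.2 -227.8] ang [0.019 0.004 0.01 ] q [ 0.07  0.13  0.24  2.11 -0.43  0.44  2.25] F [-4.6 -0.5 -2.8] M [-0.03  0.85 -0.02] w 0.0852
```

```bash
python3 -m handwheel '[[0,0,0,0,0,7.1,-1],[0,0,0,0,0,7.1,-1],[0,0,0,0,0,7.1,-1],[0,0,0,0,0,7.1,-1],[0,0,0,0,0,7.1,-1],[0,0,0,0,0,7.1,-1],[0,0,0,0,0,7.1,-1],[0,0,0,0,0,7.1,-1],[0,0,0,0,0,7.1,-1],[0,0,0,0,0,7.1,-1]]'; python3 -m handwheel '[[0,0,0,0,0,7.1,-1],[0,0,0,0,0,7.1,-1],[0,0,0,0,0,7.1,-1],[0,0,0,0,0,7.1,-1],[0,0,0,0,0,7.1,-1],[0,0,0,0,0,7.1,-1],[0,0,0,0,0,7.1,-1],[0,0,0,0,0,7.1,-1],[0,0,0,0,0,7.1,-1],[0,0,0,0,0,7.1,-1]]'; python3 go.py .20 2.49
```

```text
t: 3.48
tcp_pos: [0.5465, -0.1629, 0.2975]
ee_rot: [0.56, 0.79, 0.145, 0.202]
wrist_force: [0.3, 0.4, 0.4]
width: 0.0856
t: 4.32
tcp_pos: [0.5496, -0.1589, 0.3001]
ee_rot: [0.918, 0.315, 0.229, 0.074]
wrist_force: [0.3, 0.7, -0.5]
width: 0.0853
shift cm [-0.13 -0.65  2.98] rotvec deg [-0.8   2.07 -1.52]
t 4.3167 tcp in dial(mm, tool ref axes) [  -5.9   -4.2 -229.7] ang [5.100e-02 2.000e-03 2.516e+00] q [-0.31  0.15  0.65  2.1  -0.52  0.51 -0.19] F [ 0.3  0.7 -0.5] M [-0.02  0.44  0.02] w 0.0853
```

```bash
python3 -m handwheel '[[-0.1,-0.6,1.5,-0.8,2,-1.5,-1],[0,0,1.5,0,0,0,-1],[0,0,0,0,0,0,-1]]'; python3 go.py .20 2.49; python3 - <<'E'
from rig import manip
from h import *
c=manip.read_camera("wrist");cv2.imwrite("pics/w2.png",c["frame"][:,:,::-1]);np.savez("c2.npz",**c)
from go import D,yaw
print(proj(c,[D]))
E
```

```text
t: 4.57
tcp_pos: [0.563, -0.1519, 0.2731]
ee_rot: [0.913, 0.316, 0.248, 0.074]
wrist_force: [0.2, 0.7, 0.1]
width: 0.0852
shift cm [-0.48 -0.06 -0.05] rotvec deg [-0.15 -0.06 -1.36]
t 4.5667 tcp in dial(mm, tool ref axes) [  -4.2    2.3 -199.5] ang [-0.     0.004  2.514] q [-0.23  0.21  0.57  2.12 -0.72  0.44 -0.  ] F [0.2 0.7 0.1] M [-0.02  0.55  0.01] w 0.0852
[[322.13190937 218.04209018]]
```

View pics/w2.png

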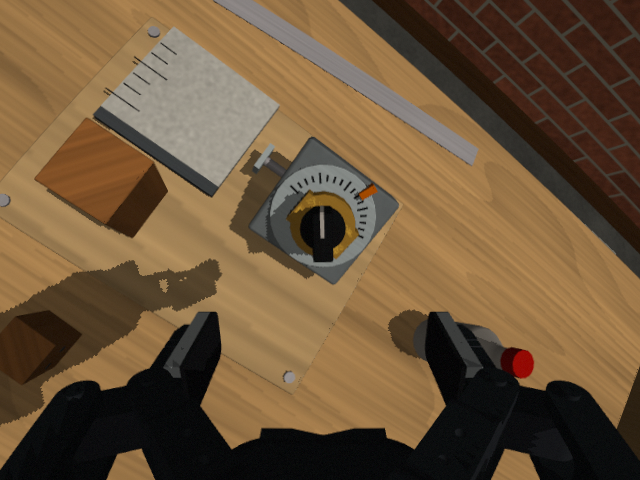

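```bash
python3 - <<'E'
from h import *
c=dict(np.load("c2.npz"));crop(c,(240,130,410,290),4.5,"pics/w2c.png")
E
```

```text
(no output)
```

View pics/w2c.png

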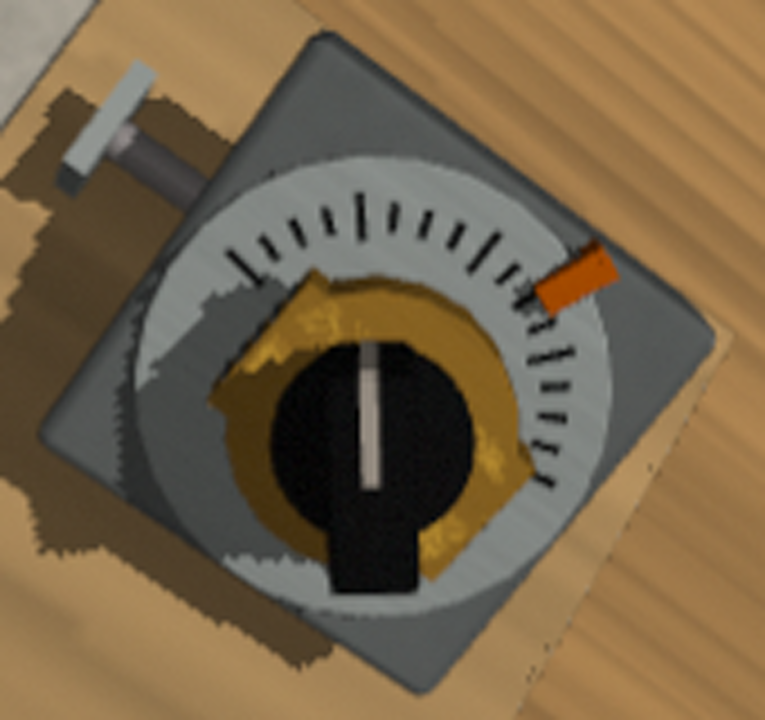

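```bash
python3 -W ignore - <<'E'
from fit2 import *
c=dict(np.load("c2.npz"))
solve(c,[240,130],4.5,[[135,385],[611,385],[375,155],[390,615],[545,225]],[[371,488],[370,400]],[369,343],[[544,304],[608,257]],
     [[432,578],[535,475],[318,272],[215,400]],[.659,-.15,.098,.038,-.65,.37,.08])
E
```

```text
x [ 0.6612 -0.1518  0.0947  0.0043 -0.6634  0.3479  0.0744] rms 1.0827070540568118 res [ 0.7 -0.4 -0.2  0.2 -0.2  0.1  4.3  0.2  0.1  1.  -0.6 -0.4  0.1 -0.1
 -0.5 -0.4  0.5 -0.6 -0.8]
```

```bash
python3 -W ignore - <<'E'
from fit2 import *
c=dict(np.load("c2.npz"))
for yaw in(None,.035):
  x=solve(c,[240,130],4.5,[[135,385],[611,385],[375,155],[390,615],[545,225]],[[371,488],[370,400]],[369,370],[[544,304],[608,257]],
     [[432,578],[535,475],[318,272],[215,400]],[.659,-.15,.098,.038,-.65,.37,.08],yaw)
  print(proj(c,[x[:3]]))
E
```

```text
x [ 0.6609 -0.1518  0.0951  0.0176 -0.6627  0.3584  0.0865] rms 0.4197186575405102 res [ 0.4 -0.3 -0.1  0.1 -0.1  0.1  0.5 -0.1  0.   0.9 -0.6 -0.4  0.3 -0.1
 -0.3 -0.4  0.6 -0.6 -0.6]
[[323.1888 217.8112]]
x [ 0.6608 -0.1516  0.0953  0.0348 -0.6625  0.3756  0.1026] rms 0.42678656782501273 res [ 0.2 -0.2 -0.1  0.2 -0.   0.   0.7 -0.4  0.   1.  -0.6 -0.4  0.3 -0.
 -0.3 -0.3  0.7 -0.6 -0.5 -0. ]
[[323.0255 217.7489]]
```

```bash
sed -i 's/^D=.*/D=np.array([.660,-.1512,.0967]);yaw=.032/' go.py; python3 go.py .10 2.487
```

```text
shift cm [-0.47 -0.04 10.2 ] rotvec deg [-0.27 -0.15 -1.2 ]
t 4.6167 tcp in dial(mm, tool ref axes) [  -4.1    1.9 -202. ] ang [-1.000e-03  7.000e-03  2.508e+00] q [-0.23  0.21  0.57  2.12 -0.72  0.44 -0.  ] F [ 0.2 -0.4  1.2] M [-0.04  0.49 -0.01] w 0.0854
```

```bash
python3 -m handwheel '[[-0.4,0,1.7,-0.2,-0.1,-1.2,-1],[0,0,1.7,0,0,0,-1],[0,0,1.7,0,0,0,-1],[0,0,1.7,0,0,0,-1],[0,0,1.7,0,0,0,-1],[0,0,1.7,0,0,0,-1],[0,0,0,0,0,0,-1]]'; python3 go.py .056 2.487
```

```text
t: 5.2
tcp_pos: [0.6173, -0.1516, 0.1882]
ee_rot: [0.908, 0.327, 0.25, 0.077]
wrist_force: [-1.1, 0.6, 0.0]
width: 0.0856
shift cm [-0.79 -0.45  4.45] rotvec deg [-0.14 -0.46  0.12]
t 5.2 tcp in dial(mm, tool ref axes) [  -8.8    0.9 -100.6] ang [-0.009  0.006  2.485] q [-0.01  0.43  0.31  2.07 -1.08  0.31  0.35] F [-1.1  0.6  0. ] M [-0.02  0.63 -0.03] w 0.0856
```

```bash
python3 -m handwheel '[[-0.4,-0.2,0.5,0,-0.2,0,-1],[-0.4,-0.2,0.7,0,-0.2,0,-1],[0,0,1,0,0,0,-1],[0,0,0,0,0,0,-1]]'; python3 go.py .056 2.487
```

```text
t: 5.53
tcp_pos: [0.622, -0.1536, 0.168]
ee_rot: [0.909, 0.327, 0.248, 0.079]
wrist_force: [0.3, 0.1, 0.1]
width: 0.0856
shift cm [-0.15 -0.25  2.48] rotvec deg [-0.04 -0.2   0.2 ]
t 5.5333 tcp in dial(mm, tool ref axes) [ -2.7  -1.1 -80.8] ang [-4.000e-03  2.000e-03  2.484e+00] q [ 0.04  0.46  0.25  2.06 -1.15  0.27  0.43] F [0.3 0.1 0.1] M [0.01 0.52 0.01] w 0.0856
```

```bash
python3 - <<'E'
s=open('go.py').read()
s=s.replace("def target(h,th):\n    Rt=ref(yaw,th);return D-Rt.as_matrix()[:,2]*h,Rt","""def target(h,th,tilt=0.):
    R0=ref(yaw,th);yj=ref(yaw).as_matrix()[:,1]
    return D-R0.as_matrix()[:,2]*h,R.from_rotvec(yj*np.radians(tilt))*R0""")
s=s.replace("p,Rt=target(h,th)","p,Rt=target(h,th,float((sys.argv+[0])[3]))")
open('go.py','w').write(s)
E
python3 go.py .058 2.487 5;python3 go.py .058 2.487 -5
python3 -c "
from go import *
print(target(.05,0,5)[1].as_matrix()[:,2])"
```

```text
shift cm [-0.15 -0.25  2.28] rotvec deg [ 3.01 -4.16  0.2 ]
t 5.5333 tcp in dial(mm, tool ref axes) [ -2.7  -1.1 -80.8] ang [-4.000e-03  2.000e-03  2.484e+00] q [ 0.04  0.46  0.25  2.06 -1.15  0.27  0.43] F [0.3 0.1 0.1] M [0.01 0.52 0.01] w 0.0856
shift cm [-0.15 -0.25  2.28] rotvec deg [-3.09  3.76  0.19]
t 5.5333 tcp in dial(mm, tool ref axes) [ -2.7  -1.1 -80.8] ang [-4.000e-03  2.000e-03  2.484e+00] q [ 0.04  0.46  0.25  2.06 -1.15  0.27  0.43] F [0.3 0.1 0.1] M [0.01 0.52 0.01] w 0.0856
[ 0.4224019   0.01352148 -0.90630779]
```

```bash
python3 -m handwheel '[[-0.15,-0.2,0.6,1.5,-2.1,0.1,-1],[0,0,0.6,1.5,-2.1,0.1,-1],[0,0,0.6,0,0,0,-1],[0,0,0,0,0,0,-1]]'; python3 go.py .057 2.487 5
```

```text
t: 5.87
tcp_pos: [0.6272, -0.1544, 0.1544]
ee_rot: [0.92, 0.327, 0.205, 0.067]
wrist_force: [-0.2, 0.2, -0.3]
width: 0.0851
shift cm [ 0.16 -0.14  0.94] rotvec deg [ 0.06  0.14 -0.12]
t 5.8667 tcp in dial(mm, tool ref axes) [ -0.4  -2.1 -66.4] ang [0.111 0.034 2.487] q [-0.11  0.53  0.43  2.   -0.98  0.38  0.21] F [-0.2  0.2 -0.3] M [-0.02  0.5  -0.  ] w 0.0851
```

```bash
python3 -m handwheel '[[0.15,-0.15,0.6,0,0,0,-1],[0,0,0.4,0,0,0,-1],[0,0,0,0,0,0,-0.5],[0,0,0,0,0,0,0],[0,0,0,0,0,0,0.3]]' 30; python3 go.py .057 2.487 5
```

```text
t: 6.28
tcp_pos: [0.6309, -0.1521, 0.146]
ee_rot: [0.92, 0.327, 0.207, 0.067]
wrist_force: [-0.8, 0.9, -0.2]
width: 0.0515
shift cm [0.04 0.04 0.02] rotvec deg [ 0.14 -0.07 -0.21]
t 6.2833 tcp in dial(mm, tool ref axes) [  0.5   0.1 -57.3] ang [0.106 0.034 2.489] q [-0.09  0.54  0.4   2.   -1.01  0.36  0.23] F [-0.8  0.9 -0.2] M [-0.    0.43 -0.02] w 0.0515
```

```bash
python3 -m handwheel '[[0,0,0,0,0,0,0.4],[0,0,0,0,0,0,0.5]]'; python3 go.py .057 2.487 5;python3 - <<'E'
from rig import manip
from h import *
c=manip.read_camera("wrist");crop(c,(200,150,440,400),2.4,"pics/w3.png")
E
```

```text
t: 6.45
tcp_pos: [0.6305, -0.1527, 0.1462]
ee_rot: [0.92, 0.326, 0.207, 0.067]
wrist_force: [-0.4, 0.1, 0.1]
width: 0.0254
shift cm [0.11 0.01 0.05] rotvec deg [ 0.15 -0.08 -0.29]
t 6.45 tcp in dial(mm, tool ref axes) [  0.9  -0.5 -57.6] ang [0.106 0.034 2.49 ] q [-0.09  0.54  0.4   2.   -1.01  0.36  0.23] F [-0.4  0.1  0.1] M [-0.04  0.51 -0.01] w 0.0254
```

View pics/w3.png

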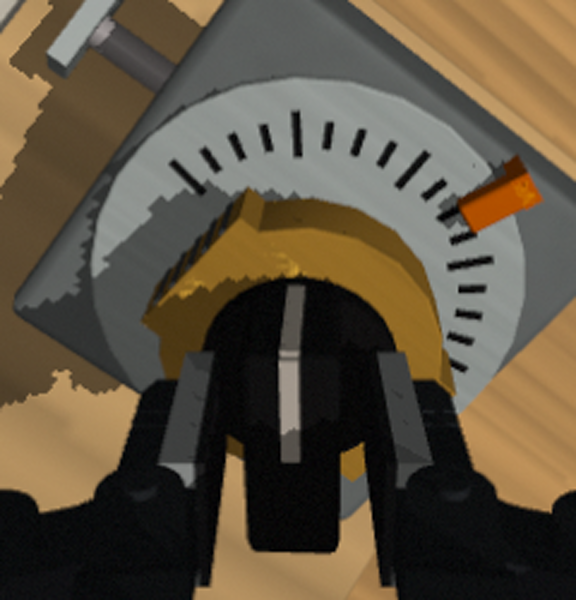

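The bar sits centred between the pads. Next I'll grip it.

```bash
python3 -m handwheel '[[0,0,0,0,0,0,1],[0,0,0,0,0,0,1],[0,0,0,0,0,0,1]]' 30; python3 go.py .057 2.487 5;python3 - <<'E'
from go import *
s=manip.sense()
# total rotation from now of +1.02 rad about dial axis, in tool frame
Rc=R.from_quat(s["ee_rot"]);a=-np.array([0,0,0])+ref(yaw).as_matrix()[:,2]
print("axis in tool",Rc.inv().apply(a))
E
```

```text
t: 6.75
tcp_pos: [0.6304, -0.1528, 0.1463]
ee_rot: [0.92, 0.326, 0.207, 0.067]
wrist_force: [0.1, 1.0, -0.7]
width: 0.0157
shift cm [0.11 0.01 0.07] rotvec deg [ 0.17 -0.08 -0.28]
t 6.75 tcp in dial(mm, tool ref axes) [  0.9  -0.6 -57.8] ang [0.106 0.034 2.49 ] q [-0.09  0.54  0.4   2.   -1.01  0.36  0.23] F [ 0.1  1.  -0.7] M [-0.21  0.31 -0.1 ] w 0.0157
axis in tool [0.06796514 0.04975946 0.99644605]
```

```bash
python3 -m handwheel '[[0,0,0,0.4,0.3,5.5,1],[0,0,0,0.4,0.3,5.5,1],[0,0,0,0.4,0.3,5.5,1],[0,0,0,0.4,0.3,5.5,1],[0,0,0,0.4,0.3,5.5,1]]'; python3 go.py .057 2.947 5
```

```text
t: 7.17
tcp_pos: [0.6302, -0.1527, 0.1462]
ee_rot: [0.97, 0.094, 0.224, -0.007]
wrist_force: [-1.0, 0.8, 1.1]
width: 0.0156
shift cm [ 0.12 -0.03  0.07] rotvec deg [-2.19 -1.16 -2.39]
t 7.1667 tcp in dial(mm, tool ref axes) [  1.1  -0.5 -57.8] ang [0.106 0.07  2.988] q [-0.12  0.56  0.47  2.   -1.15  0.44 -0.12] F [-1.   0.8  1.1] M [-0.31  0.61 -0.1 ] w 0.0156
```

```bash
python3 -m handwheel '[[0,0,0,0.4,0.3,5.5,1],[0,0,0,0.4,0.3,5.5,1],[0,0,0,0.4,0.3,5.5,1],[0,0,0,0.4,0.3,5.5,1],[0,0,0,0.3,0.2,4,1],[0,0,0,0.2,0.1,1,1],[0,0,0,0,0,0,1]]'; python3 go.py .057 3.51 5;python3 - <<'E'
from rig import manip
from h import *
c=manip.read_camera("wrist");crop(c,(200,150,440,400),2.4,"pics/w4.png")
E
```

```text
t: 7.75
tcp_pos: [0.6299, -0.1525, 0.1461]
ee_rot: [0.96, -0.143, 0.227, -0.081]
wrist_force: [0.0, 1.3, 2.1]
width: 0.0158
shift cm [ 0.12 -0.07  0.07] rotvec deg [-4.94 -0.84  1.42]
t 7.75 tcp in dial(mm, tool ref axes) [  1.4  -0.3 -57.8] ang [-0.079 -0.095 -2.792] q [-0.09  0.56  0.46  2.01 -1.26  0.47 -0.49] F [0.  1.3 2.1] M [-0.31  0.72 -0.12] w 0.0158
```

View pics/w4.png

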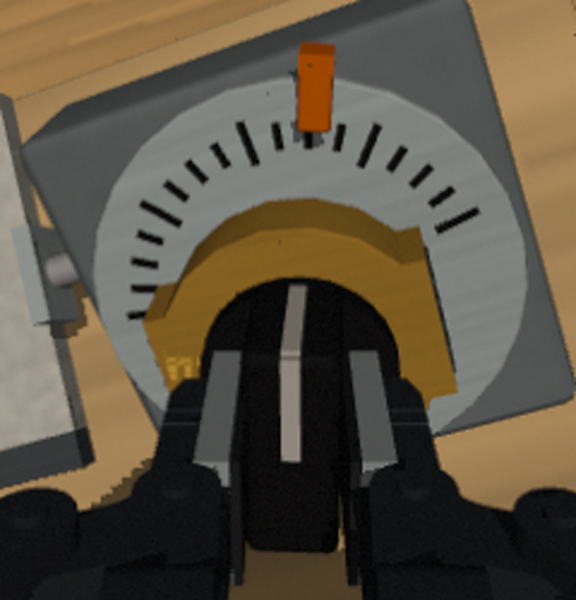

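```bash
python3 -W ignore - <<'E'
import re
s=open('fit2.py').read()
s=s.replace("-np.pi+b)):\n","-np.pi+b)):\n            if np.isnan(p[0]):continue\n")
open('fit2.py','w').write(s)
from fit2 import *
from rig import manip
c=manip.read_camera("wrist");np.savez("c4.npz",**c)
n=np.nan
for tip in ([290,355],):
  x=solve(c,[200,150],2.4,[[93,250],[526,250],[150,130],[470,145],[290,78]],[[291,460],[290,400]],tip,[[315,131],[317,52]],
     [[455,390],[415,230],[145,320],[n,n]],[.660,-.151,.0967,.032,.35,.37,.08],.032)
E
```

```text
x [ 0.66   -0.1507  0.0962  0.0321  0.3486  0.3882  0.0482] rms 1.3386025640411543 res [-0.1  0.8  1.6 -0.5 -0.6 -0.  -0.4  0.4 -0.   0.5 -0.3  0.4 -0.9  1.1
  5.  -0.8  0.7  0. ]
```

```bash
python3 -m handwheel '[[0,0,0,0.1,0.1,1.5,1],[0,0,0,0,0,0.2,1],[0,0,0,0,0,0,1]]'; python3 go.py .057 3.51 5
```

```text
t: 8.1
tcp_pos: [0.63, -0.1524, 0.1461]
ee_rot: [0.958, -0.156, 0.226, -0.084]
wrist_force: [-0.7, 0.7, 1.1]
width: 0.016
shift cm [ 0.12 -0.07  0.08] rotvec deg [-5.03 -0.87 -0.18]
t 8.1 tcp in dial(mm, tool ref axes) [  1.3  -0.3 -57.8] ang [-0.077 -0.095 -2.764] q [-0.08  0.56  0.46  2.01 -1.27  0.47 -0.51] F [-0.7  0.7  1.1] M [-0.29  0.73 -0.03] w 0.016
```

Release, back off along the tool's axis, and look straight down the dial's axis.

```bash
python3 -m handwheel '[[0,0,0,0,0,0,-1],[0,0,0,0,0,0,-1],[0,0,0,0,0,0,-1],[0,0,-1.2,0,0,0,-1],[0,0,-2,0,0,0,-1],[0,0,-3,0,0,0,-1],[0,0,-3.5,0,0,0,-1],[0,0,-3,0,0,0,-1],[0,0,0,0,0,0,-1]]'; python3 go.py .18 3.27 5;python3 - <<'E'
from rig import manip
from h import *
c=manip.read_camera("wrist");np.savez("c5.npz",**c);crop(c,(230,110,410,260),4.4,"pics/w5.png")
E
```

```text
t: 8.85
tcp_pos: [0.5689, -0.1646, 0.2601]
ee_rot: [0.958, -0.156, 0.224, -0.085]
wrist_force: [0.0, -0.3, 0.1]
width: 0.0854
shift cm [-0.56 -0.85  0.82] rotvec deg [ -4.91  -1.16 -13.92]
t 8.85 tcp in dial(mm, tool ref axes) [  -2.4  -10.5 -187.3] ang [-0.084 -0.096 -2.764] q [-0.25  0.31  0.7   2.06 -0.89  0.6  -0.82] F [ 0.  -0.3  0.1] M [-0.12  0.44 -0.02] w 0.0854
```

View pics/w5.png

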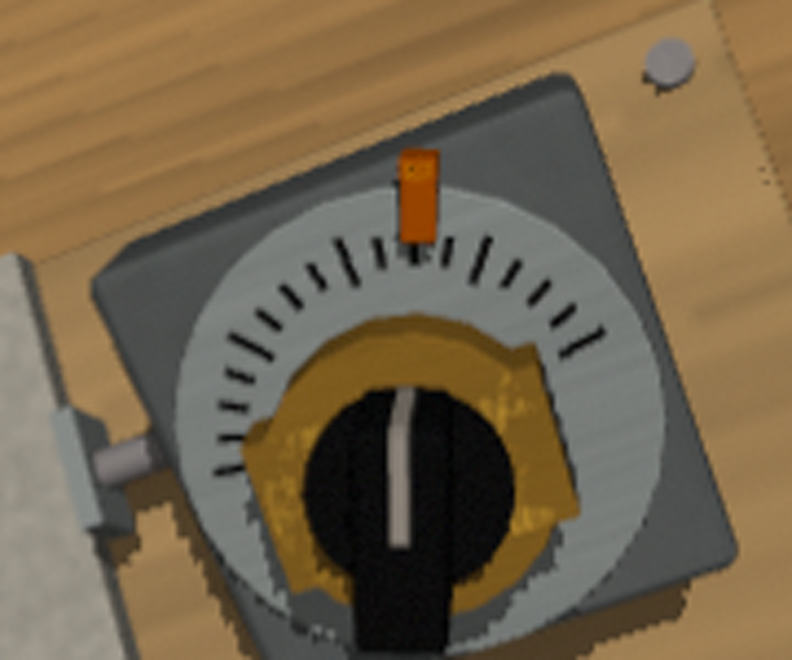

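```bash
cat > f5.py <<'E'
from fit2 import *
c=dict(np.load("c5.npz"))
for yaw in (.02,.032,.045):
  x=solve(c,[230,110],4.4,[[176,420],[664,425],[235,270],[600,270],[430,187]],[[399,547],[400,480]],[400,427],[[417,242],[420,152]],
     [[578,515],[535,345],[245,442],[295,595]],[.660,-.151,.0967,.032,.35,.37,.08],yaw)
  print("diff",x[4]-x[5])
# straight: predicted line for knob=marker
E
python3 -W ignore f5.py
```

```text
x [ 0.661  -0.1505  0.0921  0.0202  0.38    0.3717  0.0559] rms 0.5532197374098983 res [ 0.5  0.2 -0.5 -0.6  0.1  0.   0.5  0.   0.1 -0.3  0.2 -0.  -0.4 -0.2
  1.9 -0.3  0.5  0.1 -0.7  0. ]
diff 0.00833161854359521
x [ 0.661  -0.1503  0.0922  0.032   0.3777  0.3838  0.0672] rms 0.542805817747974 res [ 0.3  0.4 -0.6 -0.6  0.1 -0.   0.4 -0.2 -0.  -0.3  0.2 -0.  -0.4 -0.2
  1.9 -0.3  0.5  0.  -0.7  0. ]
diff -0.006012308013506107
x [ 0.6609 -0.1502  0.0923  0.0448  0.3739  0.3964  0.0795] rms 0.5505395152635381 res [ 0.   0.5 -0.7 -0.4  0.1 -0.1  0.3 -0.6 -0.1 -0.3  0.2  0.  -0.4 -0.1
  1.9 -0.3  0.5  0.  -0.6 -0. ]
diff -0.02253222542776323
```

```bash
python3 -W ignore - <<'E'
from h import *
c=dict(np.load("c1.npz"))
p=onz(c,[[249.5,12.5],[627.5,16.5],[278,207.5],[530,208]],.02);print(p.round(4))
f=lambda a,b:np.arctan2(-(b-a)[0],(b-a)[1])
print(f(p[0],p[1]),f(p[2],p[3]))
from rig import manip
t=manip.read_camera("top");T=lambda a:np.array(a)/5+[260,165]
p=onz(t,T([[690,75],[75,83],[708,502],[73,511]]),.02);print(p.round(4),f(p[0],p[1]),f(p[2],p[3]))
E
```

```text
[[ 0.5193 -0.2295  0.02  ]
 [ 0.5084  0.0989  0.02  ]
 [ 0.7494 -0.222   0.02  ]
 [ 0.7407  0.1092  0.02  ]]
0.03318754351077636 0.0264695658460665
[[ 0.746  -0.2236  0.02  ]
 [ 0.7348  0.1057  0.02  ]
 [ 0.5163 -0.231   0.02  ]
 [ 0.5054  0.0992  0.02  ]] 0.03398563835490172 0.03296948809978932
```

```bash
sed -i 's/^D=.*/D=np.array([.660,-.151,.0955]);yaw=.032/' go.py; python3 - <<'E'
from go import *
c=dict(np.load("c5.npz"));s=manip.sense()
cp=c["cam_to_world"][:3,3];a=-ref(yaw).as_matrix()[:,2]
v=cp-D;off=v-(v@a)*a
print("cam height",v@a,"off axis in tool cm",R.from_quat(s["ee_rot"]).inv().apply(-off)*100)
E
```

```text
cam height 0.30574438590307934 off axis in tool cm [-9.95229532 -1.4949127   0.83998947]
```

```bash
python3 -m handwheel '[[-3.3,-0.5,0.3,0,0,0,-1],[-3.3,-0.5,0.3,0,0,0,-1],[-3.3,-0.5,0.3,0,0,0,-1],[0,0,0,0,0,0,-1]]'; python3 - <<'E'
from go import *
c=manip.read_camera("wrist");np.savez("c6.npz",**c);s=manip.sense()
cp=c["cam_to_world"][:3,3];a=-ref(yaw).as_matrix()[:,2]
v=cp-D;off=v-(v@a)*a
print("cam height",v@a,"off axis in tool cm",R.from_quat(s["ee_rot"]).inv().apply(-off)*100,s["joint_positions"])
p=proj(c,[D,D+.06*a]);print(p)
cx,cy=p[0].astype(int);crop(c,(cx-70,cy-65,cx+70,cy+65),4.6,"pics/w6.png");print(cx-70,cy-65)
E
```

```text
t: 9.28
tcp_pos: [0.4905, -0.1117, 0.2077]
ee_rot: [0.96, -0.153, 0.22, -0.083]
wrist_force: [-1.7, 0.7, -0.1]
width: 0.0856
cam height 0.29800595861646534 off axis in tool cm [ 0.56248672  0.35580148 -0.06118331] [-0.27030589  0.22101625  0.60792018  2.30353484 -1.0322079   0.40758566
 -0.67168232]
[[348.79226983  75.35193754]
 [350.0413327   73.31204815]]
278 10
```

View pics/w6.png

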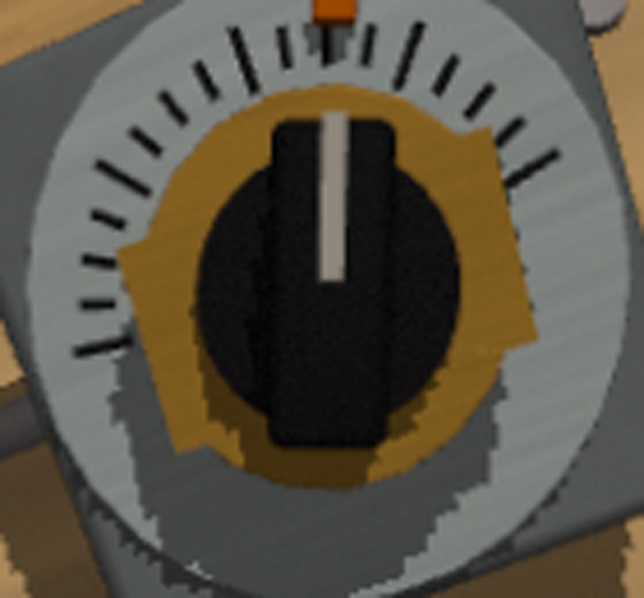

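```bash
python3 - <<'E'
from h import *
c=dict(np.load("c6.npz"));crop(c,(278,0,418,130),4.6,"pics/w6b.png")
E
```

```text
(no output)
```

View pics/w6b.png

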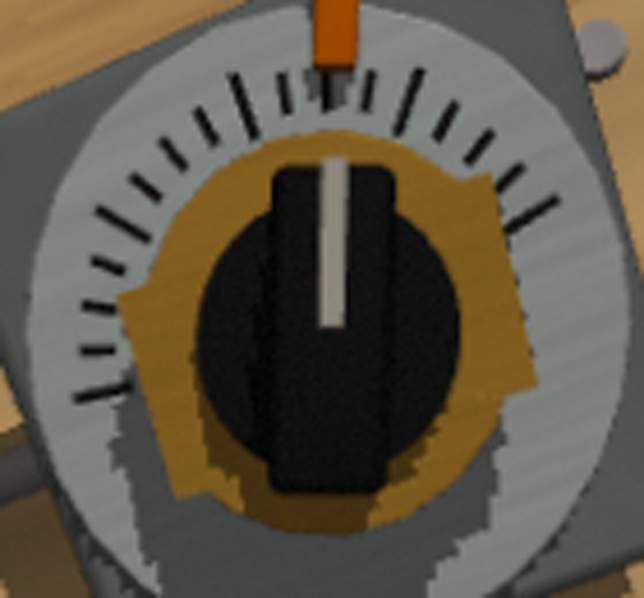

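```bash
python3 -W ignore - <<'E'
from fit2 import *
c=dict(np.load("c6.npz"))
for yaw in (.02,.032,.045):
  x=solve(c,[278,0],4.6,[[29,320],[629,310],[200,40],[540,90]],[[332,325],[333.5,240]],[335,160],[[335.5,67],[337,5]],
     [[537,386],[490,174],[120,296],[178,500]],[.660,-.151,.0967,.032,.38,.38,.08],yaw)
  print("diff",x[4]-x[5])
E
```

```text
x [ 0.6609 -0.1514  0.0947  0.0202  0.3631  0.3664  0.0649] rms 0.22366774939002027 res [ 0.2 -0.2 -0.3  0.1  0.   0.8  0.2  0.   0.  -0.   0.1 -0.  -0.  -0.2
 -0.2 -0.1  0.1 -0.3  0.1]
diff -0.00326925621278773
x [ 0.6608 -0.1513  0.0949  0.032   0.3583  0.3783  0.0751] rms 0.19868534336960877 res [-0.  -0.1 -0.3  0.2 -0.   0.6 -0.2 -0.1  0.  -0.   0.1 -0.  -0.  -0.2
 -0.1 -0.1  0.1 -0.3 -0. ]
diff -0.019979764123846944
x [ 0.6607 -0.1512  0.095   0.0447  0.3523  0.3909  0.086 ] rms 0.2553102310637362 res [-0.3  0.1 -0.4  0.4 -0.1  0.5 -0.6 -0.2  0.  -0.   0.1 -0.   0.  -0.2
 -0.1 -0.2  0.1 -0.2 -0.1]
diff -0.0385950743990644
```

```bash
sed -i 's/^D=.*/D=np.array([.6605,-.1512,.0955]);yaw=.032/' go.py; python3 go.py .11 3.215 5
```

```text
shift cm [10.12  1.3   6.35] rotvec deg [ -4.76  -1.1  -16.71]
t 9.3333 tcp in dial(mm, tool ref axes) [  86.4   43.4 -181.5] ang [-0.09  -0.093 -2.77 ] q [-0.27  0.22  0.61  2.3  -1.03  0.41 -0.67] F [ 1.1  0.6 -0.7] M [-0.11  0.38 -0.05] w 0.0852
```

```bash
python3 -m handwheel '[[2.5,0.3,0,-1.2,-0.3,-4.2,-1],[2.5,0.5,0,-1.2,-0.3,-4.2,-1],[2.5,0.8,1,-1.2,-0.3,-4.2,-1],[2,1,2,-1.2,-0.3,-4.2,-1],[0,0,2,0,0,0,-1],[0,0,0,0,0,0,-1]]'; python3 go.py .11 3.215 5
```

```text
t: 9.83
tcp_pos: [0.6019, -0.1592, 0.1955]
ee_rot: [0.977, -0.011, 0.213, -0.008]
wrist_force: [-1.0, 0.2, -0.2]
width: 0.0853
shift cm [ 0.12 -0.62  0.59] rotvec deg [0.17 0.43 1.14]
t 9.8333 tcp in dial(mm, tool ref axes) [   1.    -6.1 -116. ] ang [-0.147  0.008 -3.085] q [-0.22  0.45  0.58  2.03 -0.9   0.46 -0.56] F [-1.   0.2 -0.2] M [0.05 0.5  0.03] w 0.0853
```

```bash
python3 -m handwheel '[[0.1,-0.6,0.6,0.2,0.4,1.1,-1],[0,0,0,0,0,0,-1]]'; python3 go.py .05 3.215 5
```

```text
t: 10.0
tcp_pos: [0.6067, -0.1536, 0.1889]
ee_rot: [0.976, -0.02, 0.215, -0.011]
wrist_force: [-1.0, -0.1, -0.1]
width: 0.085
shift cm [ 0.51 -0.11  5.76] rotvec deg [ 0.01  0.16 -0.  ]
t 10.0 tcp in dial(mm, tool ref axes) [  -0.    -0.7 -107.8] ang [-0.138  0.005 -3.065] q [-0.21  0.46  0.56  2.03 -0.93  0.45 -0.56] F [-1.  -0.1 -0.1] M [ 0.06  0.48 -0.02] w 0.085
```

```bash
python3 -m handwheel '[[0.15,-0.1,1.5,0,0.1,0,-1],[0.15,-0.1,1.5,0,0,0,-1],[0.15,-0.1,1.5,0,0,0,-1],[0.1,0,1,0,0,0,-1],[0,0,0,0,0,0,-1]]'; python3 go.py .026 3.215 5;python3 - <<'E'
from rig import manip
from h import *
c=manip.read_camera("wrist");crop(c,(160,150,480,420),2,"pics/w7.png")
E
```

```text
t: 10.42
tcp_pos: [0.6361, -0.1516, 0.1416]
ee_rot: [0.976, -0.02, 0.216, -0.011]
wrist_force: [0.6, 0.1, 0.3]
width: 0.0849
shift cm [0.04 0.03 2.62] rotvec deg [ 0.05  0.02 -0.01]
t 10.4167 tcp in dial(mm, tool ref axes) [ -1.9   0.3 -52.1] ang [-0.134  0.006 -3.065] q [-0.13  0.56  0.44  1.98 -1.05  0.38 -0.46] F [0.6 0.1 0.3] M [-0.01  0.46 -0.01] w 0.0849
```

View pics/w7.png

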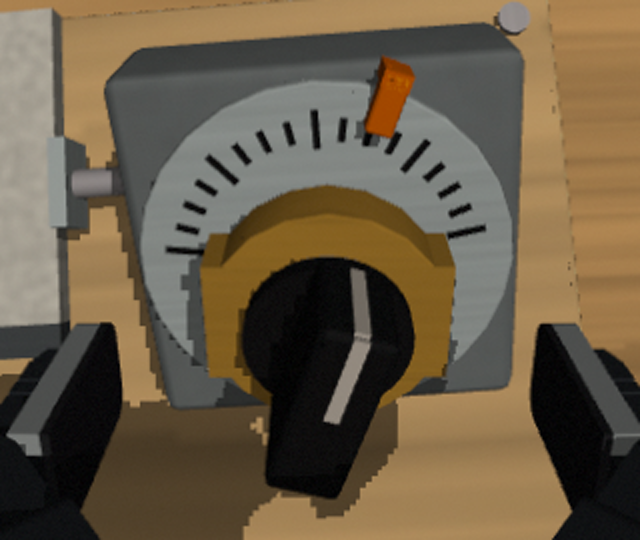

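```bash
python3 -m handwheel '[[0,0,0.9,0,0,0,-1],[0,0,0.9,0,0,0,-1],[0.05,0,0.8,0,0,0,-1],[0,0,0,0,0,0,-1]]' 50; python3 go.py .026 3.215 5
```

```text
t: 10.8
tcp_pos: [0.6485, -0.1527, 0.1194]
ee_rot: [0.976, -0.021, 0.217, -0.01]
wrist_force: [-0.5, 0.3, -0.2]
width: 0.0856
shift cm [-0.15 -0.1   0.09] rotvec deg [ 0.13 -0.16 -0.04]
t 10.8 tcp in dial(mm, tool ref axes) [ -1.5  -1.1 -26.8] ang [-0.13   0.009 -3.065] q [-0.08  0.61  0.39  1.96 -1.11  0.35 -0.41] F [-0.5  0.3 -0.2] M [ 0.    0.46 -0.02] w 0.0856
```

```bash
python3 -m handwheel '[[-0.15,-0.1,0.05,0.1,-0.1,0,-1],[0,0,0,0,0,0,-0.6],[0,0,0,0,0,0,-0.4],[0,0,0,0,0,0,-0.3],[0,0,0,0,0,0,-0.2]]' 40; python3 go.py .026 3.215 5
```

```text
t: 11.22
tcp_pos: [0.647, -0.1517, 0.1184]
ee_rot: [0.976, -0.021, 0.216, -0.012]
wrist_force: [0.9, -0.5, -2.1]
width: 0.0552
shift cm [ 0.03 -0.01  0.06] rotvec deg [-0.01 -0.03 -0.07]
t 11.2167 tcp in dial(mm, tool ref axes) [  0.3  -0.  -26.6] ang [-0.133  0.005 -3.064] q [-0.08  0.61  0.38  1.96 -1.11  0.35 -0.41] F [ 0.9 -0.5 -2.1] M [-0.06  0.47 -0.04] w 0.0552
```

```bash
python3 -m handwheel '[[0,0,0,0,0,5,0],[0,0,0,0,0,6,0],[0,0,0,0,0,6,0],[0,0,0,0,0,6,0],[0,0,0,0,0,6,0]]' 40; python3 go.py .026 3.715 5
```

```text
t: 11.63
tcp_pos: [0.6469, -0.1515, 0.1186]
ee_rot: [0.937, -0.272, 0.206, -0.068]
wrist_force: [2.4, -3.7, -5.4]
width: 0.0552
shift cm [0.03 0.   0.08] rotvec deg [-0.1   0.03 -1.39]
t 11.6333 tcp in dial(mm, tool ref axes) [  0.2   0.2 -26.8] ang [-0.111  0.032 -2.542] q [-0.16  0.63  0.49  1.97 -1.22  0.4  -0.85] F [ 2.4 -3.7 -5.4] M [ 0.72 -0.28  0.67] w 0.0552
```

```bash
python3 -m handwheel '[[0,0,0,0,0,6,0],[0,0,0,0,0,6,0]]' 40; python3 go.py .026 3.915 5; python3 go.py .026 3.915 8 | head -1
```

```text
t: 11.8
tcp_pos: [0.6468, -0.1516, 0.1188]
ee_rot: [0.902, -0.373, 0.197, -0.09]
wrist_force: [1.4, -3.1, -4.4]
width: 0.0552
shift cm [ 0.02 -0.01  0.1 ] rotvec deg [-0.11  0.07 -2.52]
t 11.8 tcp in dial(mm, tool ref axes) [  0.2   0.1 -27. ] ang [-0.102  0.041 -2.322] q [-0.18  0.64  0.52  1.97 -1.24  0.42 -1.05] F [ 1.4 -3.1 -4.4] M [ 0.57 -0.48  0.54] w 0.0552
shift cm [ 0.02 -0.01  0.1 ] rotvec deg [-2.25 -2.03 -2.51]
```

```bash
python3 -m handwheel '[[0,0,0,-1.1,-1,5.5,0],[0,0,0,-0.7,-0.7,5.5,0]]' 40; python3 go.py .026 4.115 7
```

```text
t: 11.97
tcp_pos: [0.6467, -0.1514, 0.1197]
ee_rot: [0.864, -0.465, 0.167, -0.102]
wrist_force: [-4.0, -1.2, -1.4]
width: 0.0552
shift cm [ 0.03 -0.    0.18] rotvec deg [ 0.1   0.62 -2.74]
t 11.9667 tcp in dial(mm, tool ref axes) [ -0.1   0.2 -27.8] ang [-0.142  0.068 -2.116] q [-0.26  0.67  0.63  1.94 -1.18  0.51 -1.34] F [-4.  -1.2 -1.4] M [ 0.83 -0.94  0.67] w 0.0552
```

```bash
python3 -m handwheel '[[0,0,0.05,0,0,5,0],[0,0,0.05,0,0,4,0]]' 40; python3 go.py .026 4.315 7
```

```text
t: 12.13
tcp_pos: [0.6469, -0.1515, 0.1193]
ee_rot: [0.822, -0.535, 0.158, -0.115]
wrist_force: [-6.5, -1.2, 2.6]
width: 0.0553
shift cm [ 0.02 -0.    0.14] rotvec deg [ 0.25  0.62 -0.8 ]
t 12.1333 tcp in dial(mm, tool ref axes) [ -0.1   0.1 -27.4] ang [-0.133  0.078 -1.951] q [-0.28  0.69  0.66  1.94 -1.21  0.52 -1.49] F [-6.5 -1.2  2.6] M [ 0.67 -0.73  0.62] w 0.0553
```

```bash
python3 -m handwheel '[[0,0,0,0,0,3,0],[0,0,0,0,0,3,0]]' 40; python3 go.py .026 4.315 7; python3 - <<'E'
from rig import manip
from h import *
c=manip.read_camera("wrist");crop(c,(160,150,480,420),2,"pics/w8.png")
E
```

```text
t: 12.3
tcp_pos: [0.6464, -0.1511, 0.1195]
ee_rot: [0.793, -0.577, 0.151, -0.123]
wrist_force: [-7.3, 0.9, 7.6]
width: 0.0547
shift cm [ 0.06 -0.03  0.18] rotvec deg [ 0.35  0.65 -6.74]
t 12.3 tcp in dial(mm, tool ref axes) [  0.2   0.5 -27.9] ang [-0.128  0.084 -1.847] q [-0.29  0.69  0.67  1.94 -1.22  0.53 -1.59] F [-7.3  0.9  7.6] M [-0.77  0.19  2.52] w 0.0547
```

View pics/w8.png

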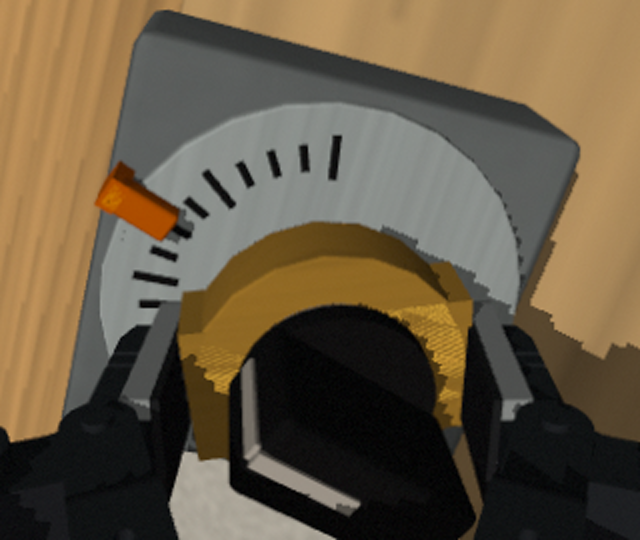

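The axis torque jumped from 0.6 to 2.5 N m, so the ring is at its hard stop. I'll release it and back off.

```bash
python3 -m handwheel '[[0,0,0,0,0,0,-1],[0,0,0,0,0,0,-1],[0,0,0,0,0,0,-1],[0,0,-1,0,0,0,-1],[0,0,-2,0,0,0,-1],[0,0,-3,0,0,0,-1],[0,0,-3,0,0,0,-1],[0,0,-3,0,0,0,-1],[0,0,-3,0,0,0,-1],[0,0,0,0,0,0,-1]]'; python3 go.py .18 4.3 5;python3 - <<'E'
from go import *
c=manip.read_camera("wrist");np.savez("c9.npz",**c)
p=proj(c,[D])[0].astype(int);b=(max(p[0]-90,0),max(p[1]-80,0),p[0]+90,p[1]+70);print(b);crop(c,b,4.4,"pics/w9.png")
E
```

```text
t: 13.18
tcp_pos: [0.585, -0.157, 0.2655]
ee_rot: [0.791, -0.581, 0.151, -0.124]
wrist_force: [0.7, -0.7, 0.4]
width: 0.0853
shift cm [-0.82  1.71  0.76] rotvec deg [ 2.21  1.31 -8.15]
t 13.1833 tcp in dial(mm, tool ref axes) [ -19.5   -3.4 -185. ] ang [-0.127  0.084 -1.838] q [-0.54  0.42  1.    2.   -0.84  0.7  -1.87] F [ 0.7 -0.7  0.4] M [-0.09  0.33 -0.05] w 0.0853
(np.int64(228), np.int64(135), np.int64(408), np.int64(285))
```

View pics/w9.png

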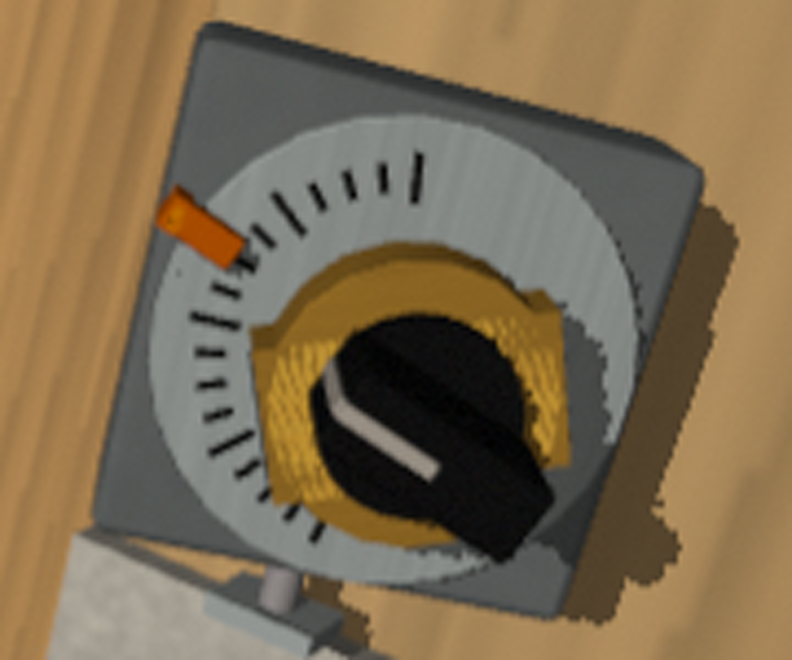

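```bash
python3 -W ignore - <<'E'
from fit2 import *
c=dict(np.load("c9.npz"))
for yaw in (.025,.032,.04):
  x=solve(c,[228,135],4.4,[[149,360],[420,114],[641,330],[400,583]],[[437,470],[385,437]],[340,408],[[237,255],[168,205]],
     [[570,465],[552,292],[253,328],[276,503]],[.660,-.151,.0967,.032,.38,.38,1.2],yaw)
  print("diff",x[4]-x[5])
E
```

```text
x [ 0.6596 -0.151   0.0965  0.0252  0.3504  0.3782  1.1942] rms 0.7531155104401978 res [ 0.  -0.5  0.4  0.3 -0.   0.   0.  -0.  -0.2  0.1  0.1 -0.4  1.   1.9
 -0.1  2.3 -0.2 -0.1  0. ]
diff -0.027806115872072656
x [ 0.6596 -0.151   0.0966  0.0321  0.3485  0.3852  1.2007] rms 0.7461956154099705 res [ 0.  -0.4  0.5  0.1 -0.1  0.  -0.1 -0.1 -0.2  0.1  0.1 -0.4  1.   1.8
 -0.1  2.3 -0.2 -0.1  0. ]
diff -0.036649848830086096
x [ 0.6596 -0.1509  0.0965  0.04    0.3459  0.393   1.2081] rms 0.7413383580436756 res [-0.  -0.4  0.5 -0.  -0.2  0.  -0.3 -0.1 -0.2  0.1  0.1 -0.4  1.   1.8
 -0.1  2.3 -0.2 -0.1 -0. ]
diff -0.04714383761144575
```

```bash
cat > line.py <<'E'
from h import *
import sys
D=np.array([.6603,-.1511,.0957]);yaw=.032
M=ref(yaw).as_matrix();F=np.c_[-M[:,0],M[:,1],-M[:,2]]
def plane(c,uv,z):
    o,d=ray(c,uv);o=(o-D)@F;d=d@F;return (o+d*((z-o[2])/d[:,2])[:,None])[:,:2]*1000
def an(c,lab,k0):
    h,w=c["frame"].shape[:2];vv,uu=np.mgrid[:h,:w];uv=np.c_[uu.ravel(),vv.ravel()]
    f=c["frame"].reshape(-1,3).astype(int)
    p=plane(c,uv,.060);u=np.array([np.cos(k0),-np.sin(k0)]);n=np.array([-u[1],u[0]])
    a,b=p@u,p@n
    m=(np.abs(b)<5)&(a>0)&(a<16)&(f.min(1)>90)&(f.max(1)-f.min(1)<45)
    wt=f[m].mean(1)-60;A=np.c_[a[m],np.ones(m.sum())];co=np.linalg.lstsq(A*np.sqrt(wt)[:,None],b[m]*np.sqrt(wt),rcond=None)[0]
    # b = co0*a+co1 ; positive b => ccw => angle decreases
    k=k0-np.arctan(co[0])
    # marker
    p=plane(c,uv,.006);r=np.hypot(*p.T);ang=-np.arctan2(p[:,1],p[:,0])
    mm=(r>36)&(r<60)&(f[:,0]>150)&(f[:,0]-f[:,2]>110)&(np.abs(ang-.38)<.25)
    # dial circle centre bias: skip
    q=p[mm];cen=q.mean(0);w_,V=np.linalg.eigh(np.cov(q.T));dv=V[:,1]*np.sign(V[0,1]);
    print(lab,"n",m.sum(),"knob dir %.3f  offset at axis %.2f mm at r=10 %.2f"%(k,co[1],co[1]+co[0]*10),"| marker n",mm.sum(),"by centre %.3f by own dir %.3f r %.1f"%(-np.arctan2(cen[1],cen[0]),-np.arctan2(dv[1],dv[0]),np.hypot(*cen)))
if __name__=="__main__":
    for l,k in (("c1",-.655),("c2",-.655),("c5",.37),("c6",.37),("c9",.37)): an(dict(np.load(l+".npz")),l,k)
E
python3 line.py
```

```text
c1 n 61 knob dir -0.668  offset at axis -0.43 mm at r=10 -0.30 | marker n 108 by centre 0.366 by own dir 0.302 r 49.1
c2 n 73 knob dir -0.659  offset at axis 0.12 mm at r=10 0.16 | marker n 98 by centre 0.381 by own dir 0.416 r 47.5
c5 n 77 knob dir 0.362  offset at axis 0.40 mm at r=10 0.48 | marker n 53 by centre 0.376 by own dir 0.372 r 51.0
c6 n 132 knob dir 0.359  offset at axis 0.20 mm at r=10 0.31 | marker n 93 by centre 0.373 by own dir 0.531 r 44.6
c9 n 84 knob dir 0.369  offset at axis 1.02 mm at r=10 1.02 | marker n 126 by centre 0.368 by own dir 0.382 r 47.5
```

```bash
python3 - <<'E'
from h import *
c=dict(np.load("c1.npz"));crop(c,(450,30,630,180),4.4,"pics/blk.png")
E
```

```text
(no output)
```

View pics/blk.png

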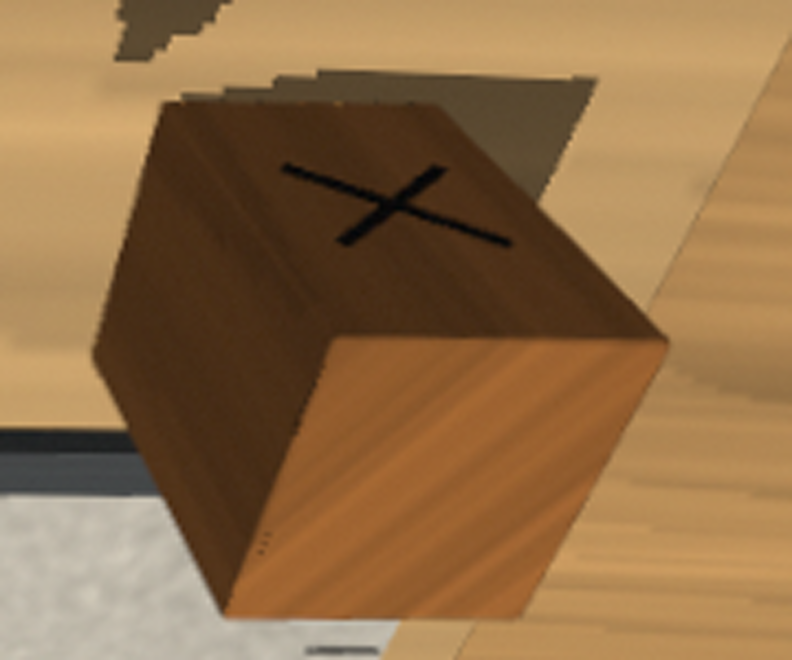

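```bash
python3 - <<'E'
from h import *
c=dict(np.load("c1.npz"))
P=lambda a:np.array(a)/4.4+[450,30]
t=onz(c,P([[331,339],[668,343],[520,618],[225,617]]),.118);b=onz(c,P([[163,102],[437,103],[95,355]]),.018)
print(t.round(4),b.round(4),t.mean(0))
print([np.linalg.norm(t[i]-t[(i+1)%4]).round(4) for i in range(4)],np.linalg.norm(b[0]-b[1]))
print("skew",np.arctan2(-(t[1]-t[0])[0],(t[1]-t[0])[1]),np.arctan2(-(t[2]-t[3])[0],(t[2]-t[3])[1]))
fe=onz(c,P([[0,495],[130,496]]),.028);print("fence rear?",fe.round(4))
fe=onz(c,[[428.5,140],[428.5,130]],.028);print(fe)
E
```

```text
[[ 0.5476 -0.0168  0.118 ]
 [ 0.5451  0.042   0.118 ]
 [ 0.6037  0.0456  0.118 ]
 [ 0.6059 -0.0131  0.118 ]] [[ 0.5485 -0.015   0.018 ]
 [ 0.5455  0.0437  0.018 ]
 [ 0.6069 -0.0116  0.018 ]] [0.57556471 0.01443837 0.118     ]
[np.float64(0.0588), np.float64(0.0587), np.float64(0.0588), np.float64(0.0584)] 0.0587675729626572
skew 0.04195798375275077 0.03673762851121264
fence rear? [[ 0.6395 -0.0278  0.028 ]
 [ 0.6386  0.0044  0.028 ]]
[[ 0.6371944  -0.05181053  0.028     ]
 [ 0.62504942 -0.05456719  0.028     ]]
```

```bash
python3 - <<'E'
from go import *
t=manip.read_camera("top")
print(onz(t,[[315,300],[308,293],[325,307],[316,291]],.03).round(3));print(onz(t,[[260,310],[240,298],[277,287],[286,316],[250,330]],.12).round(3))
s=manip.sense()
y=np.array([-np.sin(.035),np.cos(.035),0])
def tgt(lean):
    f=np.array([np.cos(.035),np.sin(.035),0]);z=np.sin(lean)*f+np.array([0,0,-np.cos(lean)])
    Y=-y;X=np.cross(Y,z);return R.from_matrix(np.c_[X,Y,z])
togo(s,[.50,.0145,.2],tgt(np.radians(8)));togo(s,[.585,-.157,.25],tgt(np.radians(8)))
E
```

```text
[[ 0.423 -0.007  0.03 ]
 [ 0.44   0.011  0.03 ]
 [ 0.405 -0.033  0.03 ]
 [ 0.445 -0.009  0.03 ]]
[[0.393 0.122 0.12 ]
 [0.42  0.171 0.12 ]
 [0.448 0.084 0.12 ]
 [0.381 0.06  0.12 ]
 [0.346 0.144 0.12 ]]
shift cm [-19.14   4.73   2.89] rotvec deg [ -9.74 -11.84 -74.06]
shift cm [0.1  0.51 1.09] rotvec deg [ -9.74 -11.84 -74.06]
```

```bash
python3 -m handwheel '[[-3.8,0.9,0.5,0,0,0,-1],[-3.8,0.9,0.5,0,0,0,-1],[-3.8,0.9,0.5,0,0,0,-1],[-3.8,0.9,0.5,0,0,0,-1],[-3.8,0.9,0.5,0,0,0,0]]'; python3 -m handwheel '[[0,0,0,-0.9,-1.1,-6.7,0],[0,0,0,-0.9,-1.1,-6.7,0],[0,0,0,-0.9,-1.1,-6.7,0],[0,0,0,-0.9,-1.1,-6.7,0],[0,0,0,-0.9,-1.1,-6.7,0],[0,0,0,-0.9,-1.1,-6.7,0],[0,0,0,-0.9,-1.1,-6.7,0],[0,0,0,-0.9,-1.1,-6.7,0],[0,0,0,-0.9,-1.1,-6.7,0],[0,0,0,-0.9,-1.1,-6.7,0],[0,0,0,-0.9,-1.1,-6.7,0]]'; cat > gb.py <<'E'
import sys
from go import *
y=np.array([-np.sin(.035),np.cos(.035),0]);f=np.array([np.cos(.035),np.sin(.035),0])
def tgt(lean):
    z=np.sin(lean)*f+np.array([0,0,-np.cos(lean)]);Y=-y;X=np.cross(Y,z);return R.from_matrix(np.c_[X,Y,z])
a=[float(v) for v in sys.argv[1:]]
s=manip.sense();togo(s,a[:3],tgt(np.radians(a[3])))
print("t",s["t"],s["tcp_pos"].round(4),"z",R.from_quat(s["ee_rot"]).as_matrix()[:,2].round(3),"F",s["wrist_force"].round(1),"w",s["width"].__round__(4),"q",s["joint_positions"].round(2))
E
python3 gb.py .50 .0145 .12 8
```

```text
t: 13.7
tcp_pos: [0.5026, 0.0082, 0.2028]
ee_rot: [0.786, -0.586, 0.155, -0.121]
wrist_force: [0.3, 0.7, -0.1]
width: 0.0755
t: 14.62
tcp_pos: [0.4869, 0.0281, 0.1864]
ee_rot: [0.998, 0.034, 0.053, 0.004]
wrist_force: [-0.7, -0.9, 0.5]
width: 0.043
shift cm [0.51 1.37 6.75] rotvec deg [0.44 1.94 1.9 ]
t 14.6167 [0.4869 0.0281 0.1864] z [ 0.106 -0.005 -0.994] F [-0.7 -0.9  0.5] w 0.043 q [-0.79  0.38  0.77  2.13 -0.4   0.67 -1.27]
```

```bash
python3 -m handwheel '[[0.2,0.7,1.7,0.2,1,1,0.4],[0.2,0.7,1.7,0.2,0.9,0.9,0.4],[0,0,2,0,0,0,0.4],[0,0,2,0,0,0,0.4],[0,0,2,0,0,0,0.4],[0,0,2,0,0,0,0.4],[0,0,1.5,0,0,0,0.4],[0,0,0,0,0,0,0.4]]'; python3 gb.py .53 .0145 .052 8
```

```text
t: 15.28
tcp_pos: [0.5069, 0.0172, 0.0456]
ee_rot: [0.998, 0.021, 0.064, -0.002]
wrist_force: [-0.4, -0.0, 0.7]
width: 0.0255
shift cm [ 2.36  0.36 -0.34] rotvec deg [-0.14  0.63  0.39]
t 15.2833 [0.5069 0.0172 0.0456] z [ 0.128  0.007 -0.992] F [-0.4 -0.   0.7] w 0.0255 q [-0.47  0.64  0.42  2.15 -0.73  0.36 -0.98]
```

```bash
python3 -m handwheel '[[1,0.2,-0.4,0,0.6,0.4,0.4],[0.8,0.1,-0.2,0,0,0,0.4],[0.5,0,0,0,0,0,0.4],[0,0,0,0,0,0,0.4]]'; python3 gb.py .535 .0145 .052 8; python3 - <<'E'
from rig import manip
from h import *
c=manip.read_camera("scene");crop(c,(240,170,400,320),3.75,"pics/s2.png")
c=manip.read_camera("wrist");cv2.imwrite("pics/w10.png",c["frame"][:,:,::-1])
E
```

```text
t: 15.62
tcp_pos: [0.5304, 0.0143, 0.0553]
ee_rot: [0.998, 0.016, 0.069, -0.003]
wrist_force: [0.3, -0.6, 0.5]
width: 0.0255
shift cm [ 0.41 -0.    0.39] rotvec deg [-0.15  0.12 -0.14]
t 15.6167 [0.5304 0.0143 0.0553] z [ 0.137  0.007 -0.991] F [ 0.3 -0.6  0.5] w 0.0255 q [-0.48  0.64  0.46  2.1  -0.72  0.4  -1.  ]
```

View pics/s2.png

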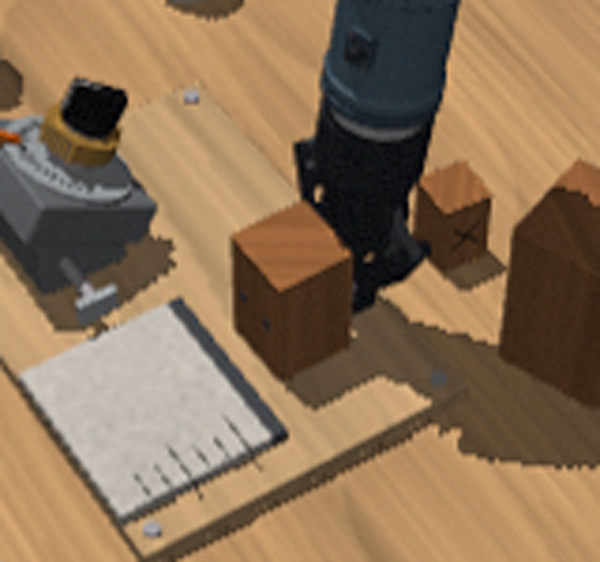

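View pics/w10.png

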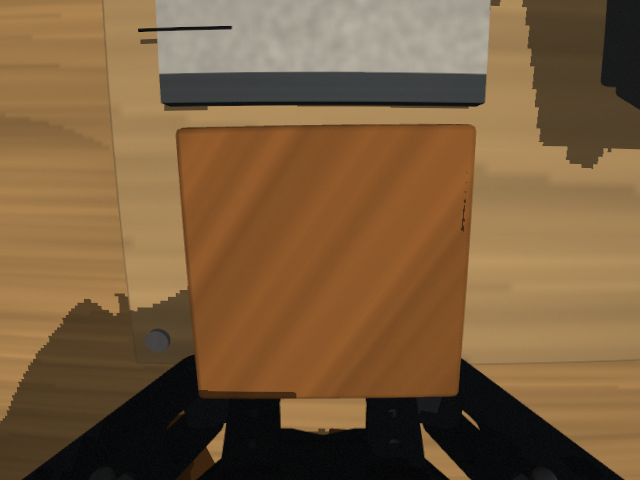

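```bash
python3 -m handwheel '[[0.4,0,0.25,0,0,0,0.4],[0.4,0,0.15,0,0,0,0.4],[0.4,0,0,0,0,0,0.4],[0.4,0,0,0,0,0,0.4]]'; python3 gb.py .552 .0150 .052 8
```

```text
t: 16.05
tcp_pos: [0.5439, 0.0158, 0.0531]
ee_rot: [0.998, 0.017, 0.066, -0.003]
wrist_force: [-1.2, -0.6, -1.1]
width: 0.0255
shift cm [0.78 0.11 0.22] rotvec deg [-0.26  0.41 -0.09]
t 16.05 [0.5439 0.0158 0.0531] z [ 0.132  0.009 -0.991] F [-1.2 -0.6 -1.1] w 0.0255 q [-0.48  0.67  0.47  2.06 -0.71  0.43 -1.01]
```

```bash
python3 -m handwheel '[[0.4,0.05,0.05,0,0.3,0,0.4],[0.3,0,0,0,0,0,0.4],[0.3,0,0,0,0,0,0.4]]'; python3 gb.py .556 .0150 .052 8;python3 - <<'E'
from rig import manip
from h import *
c=manip.read_camera("wrist");cv2.imwrite("pics/w11.png",c["frame"][:,:,::-1])
E
```

```text
t: 16.3
tcp_pos: [0.5523, 0.0159, 0.053]
ee_rot: [0.998, 0.017, 0.066, -0.004]
wrist_force: [-13.9, -1.2, 8.7]
width: 0.0257
shift cm [0.35 0.1  0.15] rotvec deg [-0.32  0.42 -0.06]
t 16.3 [0.5523 0.0159 0.053 ] z [ 0.132  0.01  -0.991] F [-13.9  -1.2   8.7] w 0.0257 q [-0.48  0.68  0.47  2.04 -0.71  0.44 -1.02]
```

View pics/w11.png

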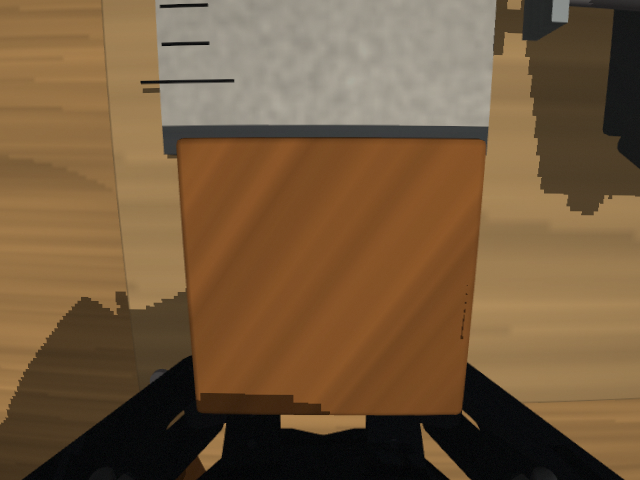

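```bash
python3 -m handwheel '[[-0.6,0,0,0,0,0,0.4],[-0.6,0,0,0,0,0,0.4],[0,0,0,0,0,0,0.4]]'; python3 gb.py .540 .0150 .052 8;python3 - <<'E'
from rig import manip
from h import *
c=manip.read_camera("wrist");cv2.imwrite("pics/w12.png",c["frame"][:,:,::-1]);np.savez("c12.npz",**c)
c=manip.read_camera("scene");crop(c,(240,170,400,320),3.75,"pics/s3.png")
E
```

```text
t: 16.6
tcp_pos: [0.5407, 0.0151, 0.0515]
ee_rot: [0.998, 0.017, 0.067, -0.004]
wrist_force: [0.5, 0.3, 0.4]
width: 0.0257
shift cm [-0.07  0.01 -0.06] rotvec deg [-0.28  0.35 -0.08]
t 16.6 [0.5407 0.0151 0.0515] z [ 0.133  0.01  -0.991] F [0.5 0.3 0.4] w 0.0257 q [-0.47  0.66  0.46  2.07 -0.72  0.42 -1.01]
```

View pics/w12.png

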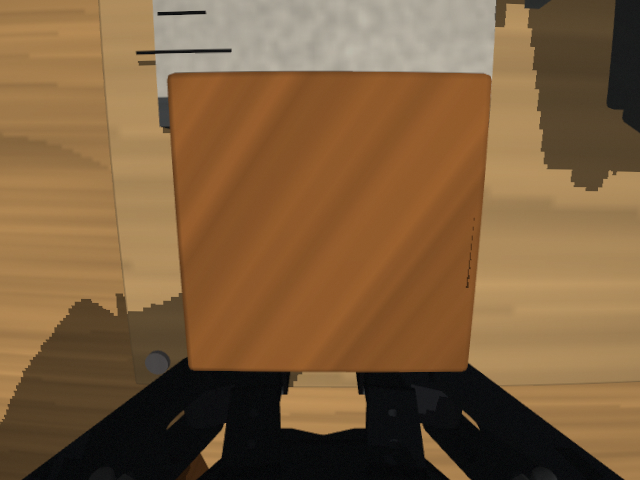

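View pics/s3.png

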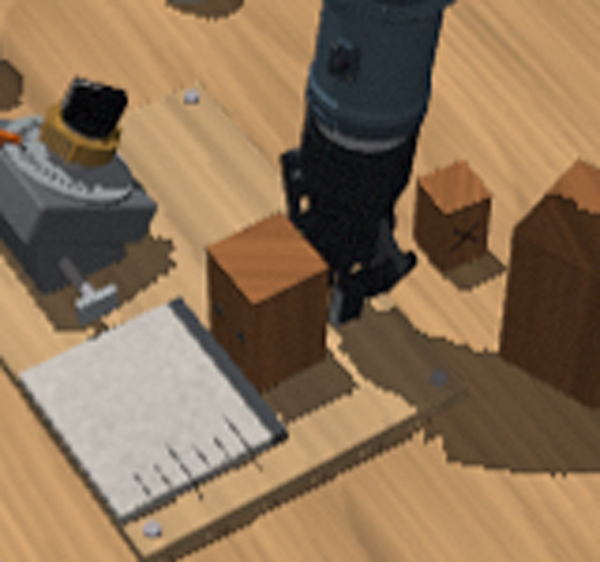

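```bash
python3 - <<'E'
from h import *
c=dict(np.load("c12.npz"))
print(onz(c,[[172,73],[490,75],[467,371],[190,370]],.118).round(4), onz(c,[[159,97],[159,128]],.028).round(4))
c=dict(np.load("c1.npz"))
E
```

```text
[[ 0.6244  0.0449  0.118 ]
 [ 0.626  -0.0117  0.118 ]
 [ 0.5683 -0.0139  0.118 ]
 [ 0.5664  0.0437  0.118 ]] [[0.6356 0.0873 0.028 ]
 [0.623  0.0878 0.028 ]]
```

```bash
python3 -m handwheel '[[-0.5,0,-1,0,0,0,0.4],[0,0,-2,0,0,0,0.4],[0,0,-2,0,0,0,0.4],[0,0,0,0,0,0,0.4]]'; python3 gb.py .552 .0155 .103 8
```

```text
t: 17.03
tcp_pos: [0.5299, 0.0141, 0.1036]
ee_rot: [0.998, 0.016, 0.068, -0.004]
wrist_force: [1.0, -0.1, -0.7]
width: 0.0257
shift cm [ 2.18 -0.07  0.36] rotvec deg [-0.28  0.24 -0.14]
t 17.0333 [0.5299 0.0141 0.1036] z [ 0.135  0.01  -0.991] F [ 1.  -0.1 -0.7] w 0.0257 q [-0.56  0.56  0.57  2.09 -0.63  0.51 -1.08]
```

```bash
python3 -m handwheel '[[1,0,0.15,0,0,0,0.4],[0.9,0,0.15,0,0,0,0.4],[0.4,0,0.05,0,0,0,0.4],[0.4,0,0.05,0,0,0,0.4],[0.4,0,0.05,0,0,0,0.4],[0.4,0,0.05,0,0,0,0.4]]'; python3 gb.py .58 .016 .103 8;python3 - <<'E'
from rig import manip
from h import *
c=manip.read_camera("scene");crop(c,(240,170,400,320),3.75,"pics/s4.png")
E
```

```text
t: 17.53
tcp_pos: [0.5627, 0.0157, 0.1041]
ee_rot: [0.998, 0.016, 0.065, -0.005]
wrist_force: [-5.6, 0.0, 5.7]
width: 0.0259
shift cm [1.7  0.03 0.33] rotvec deg [-0.44  0.57 -0.16]
t 17.5333 [0.5627 0.0157 0.1041] z [ 0.129  0.012 -0.992] F [-5.6  0.   5.7] w 0.0259 q [-0.55  0.61  0.57  2.   -0.63  0.56 -1.09]
```

View pics/s4.png

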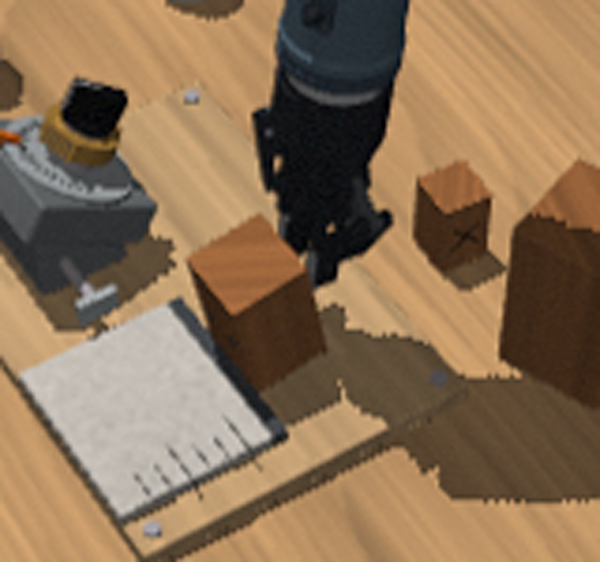

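```bash
python3 -m handwheel '[[0.4,0,0.1,0,0,0,0.4],[0.4,0,0.1,0,0,0,0.4],[0.4,0,0.1,0,0,0,0.4],[0.4,0,0.1,0,0,0,0.4]]'; python3 gb.py .59 .016 .103 8;python3 - <<'E'
from rig import manip
from h import *
c=manip.read_camera("scene");crop(c,(240,170,400,320),3.75,"pics/s5.png")
E
```

```text
t: 17.92
tcp_pos: [0.5731, 0.0154, 0.1011]
ee_rot: [0.998, 0.016, 0.057, -0.007]
wrist_force: [-27.2, 0.3, 41.8]
width: 0.0255
shift cm [ 1.7  -0.01  0.  ] rotvec deg [-0.64  1.42 -0.26]
t 17.9167 [0.5731 0.0154 0.1011] z [ 0.114  0.015 -0.993] F [-27.2   0.3  41.8] w 0.0255 q [-0.54  0.64  0.57  1.97 -0.63  0.59 -1.09]
```

View pics/s5.png

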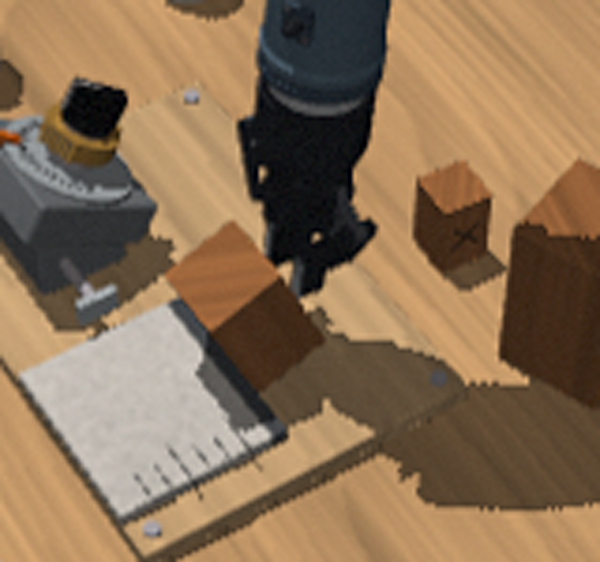

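```bash
python3 -m handwheel '[[0,0,-0.5,0,0,0,0.4],[0.1,0,-0.3,0,0,0,0.4]]'; python3 gb.py .59 .016 .113 8;python3 - <<'E'
from rig import manip
from h import *
c=manip.read_camera("scene");crop(c,(240,170,400,320),3.75,"pics/s6.png")
E
```

```text
t: 18.13
tcp_pos: [0.5721, 0.0147, 0.109]
ee_rot: [0.998, 0.015, 0.056, -0.007]
wrist_force: [-0.7, 0.3, -0.0]
width: 0.0255
shift cm [ 1.83 -0.08 -0.2 ] rotvec deg [-0.67  1.6  -0.33]
t 18.1333 [0.5721 0.0147 0.109 ] z [ 0.111  0.016 -0.994] F [-0.7  0.3 -0. ] w 0.0255 q [-0.54  0.62  0.59  1.96 -0.62  0.61 -1.1 ]
```

View pics/s6.png

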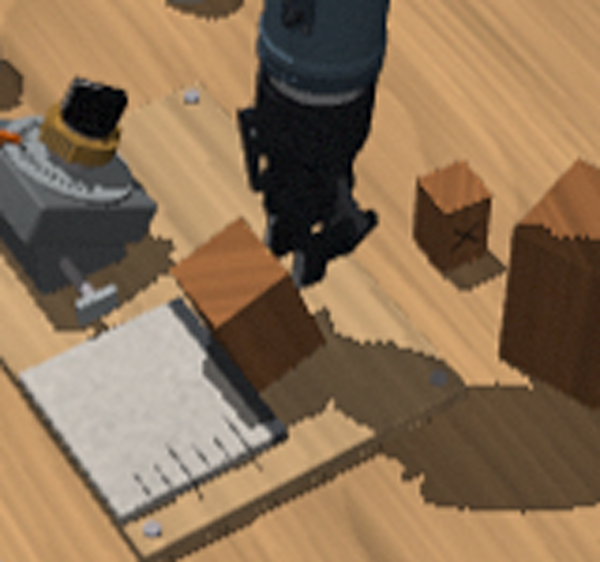

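```bash
python3 -m handwheel '[[0.5,0,-0.1,0,0,0,0.4],[0.4,0,-0.25,0,0,0,0.4],[0.4,0,-0.25,0,0,0,0.4],[0.4,0,-0.25,0,0,0,0.4]]'; python3 gb.py .59 .016 .12 8;python3 - <<'E'
from rig import manip
from h import *
c=manip.read_camera("scene");crop(c,(240,170,400,320),3.75,"pics/s7.png")
E
```

```text
t: 18.52
tcp_pos: [0.5906, 0.0154, 0.1198]
ee_rot: [0.998, 0.015, 0.057, -0.007]
wrist_force: [0.1, 0.5, -0.4]
width: 0.0256
shift cm [-0.06 -0.06 -0.03] rotvec deg [-0.64  1.48 -0.3 ]
t 18.5167 [0.5906 0.0154 0.1198] z [ 0.113  0.015 -0.993] F [ 0.1  0.5 -0.4] w 0.0256 q [-0.55  0.63  0.6   1.91 -0.6   0.65 -1.12]
```

View pics/s7.png

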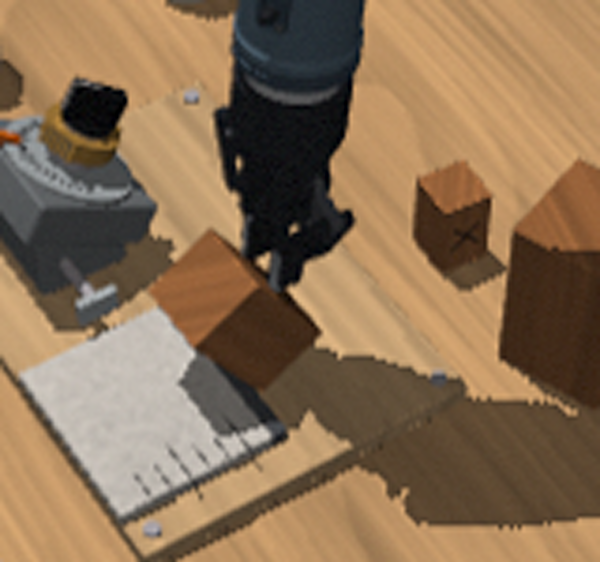

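```bash
python3 -m handwheel '[[0.4,0,-0.15,0,0,0,0.4],[0.4,0,-0.15,0,0,0,0.4],[0,0,0,0,0,0,0.4]]'; python3 gb.py .60 .016 .12 8;python3 - <<'E'
from rig import manip
from h import *
c=manip.read_camera("scene");crop(c,(240,170,400,320),3.75,"pics/s8.png")
E
```

```text
t: 18.82
tcp_pos: [0.6015, 0.0159, 0.1251]
ee_rot: [0.998, 0.016, 0.059, -0.006]
wrist_force: [0.2, -0.4, 0.3]
width: 0.0255
shift cm [-0.21 -0.01  0.48] rotvec deg [-0.6   1.27 -0.25]
t 18.8167 [0.6015 0.0159 0.1251] z [ 0.117  0.015 -0.993] F [ 0.2 -0.4  0.3] w 0.0255 q [-0.55  0.64  0.61  1.89 -0.6   0.67 -1.13]
```

View pics/s8.png

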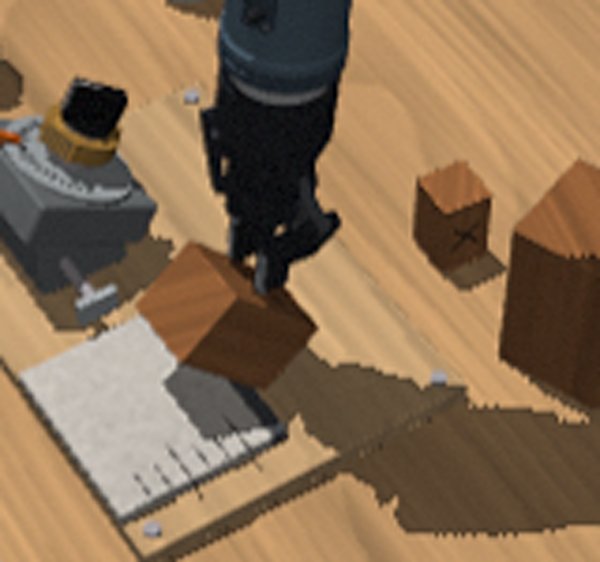

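```bash
python3 -m handwheel '[[0.3,0,-0.05,0,0,0,0.4],[0.3,0,-0.05,0,0,0,0.4],[0,0,-0.3,0,0,0,0.4],[0,0,-0.3,0,0,0,0.4],[0,0,0,0,0,0,0.4]]'; python3 - <<'E'
from rig import manip
from h import *
c=manip.read_camera("scene");crop(c,(240,170,400,320),3.75,"pics/s9.png")
E
```

```text
t: 19.28
tcp_pos: [0.6063, 0.0159, 0.1327]
ee_rot: [0.998, 0.016, 0.058, -0.006]
wrist_force: [0.6, -0.2, -0.1]
width: 0.0257
```

View pics/s9.png

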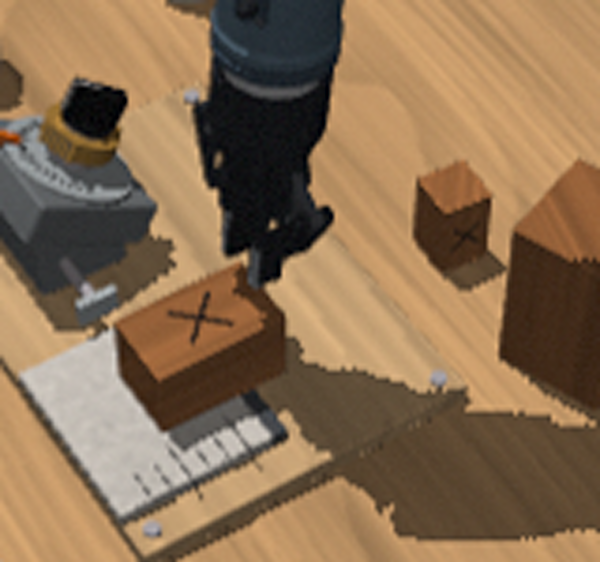

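It's over, with the cross on top. Next I'll retreat and check everything.

```bash
python3 -m handwheel '[[-0.5,0,-2,0,0,0,0.4],[-1,0,-3,0,0,0,0.4],[-1.5,0,-3,0,0,0,0.4],[-2,0,-3,0,0,0,0.4],[-3,0,-2,0,0,0,0.4],[-3,0,-1,0,0,0,0.4],[0,0,0,0,0,0,0.4]]'; python3 - <<'E'
from rig import manip
from h import *
c=manip.read_camera("scene");crop(c,(205,130,405,320),3.1,"pics/s10.png");np.savez("s10.npz",**c)
c=manip.read_camera("wrist");cv2.imwrite("pics/w13.png",c["frame"][:,:,::-1]);np.savez("c13.npz",**c)
c=manip.read_camera("top");cv2.imwrite("pics/t2.png",c["frame"][:,:,::-1]);np.savez("t2.npz",**c)
E
```

```text
t: 19.92
tcp_pos: [0.4751, 0.0097, 0.2612]
ee_rot: [0.998, 0.015, 0.055, -0.007]
wrist_force: [0.5, 0.4, -1.0]
width: 0.0254
```

View pics/s10.png

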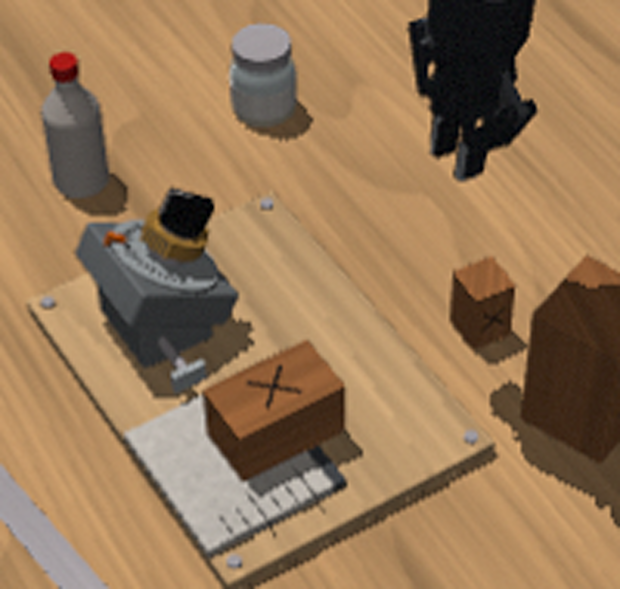

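View pics/w13.png

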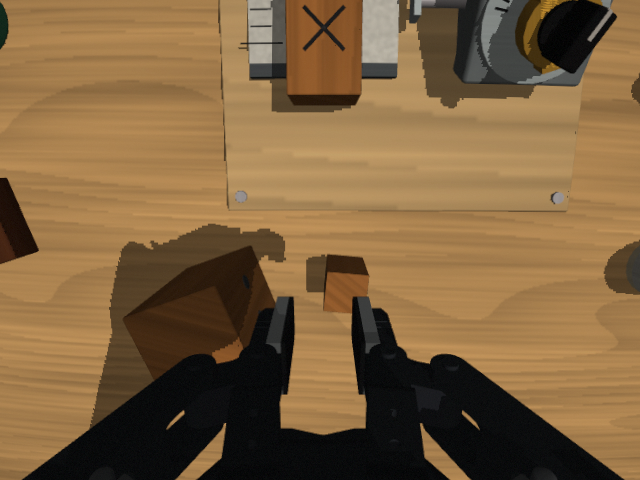

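View pics/t2.png

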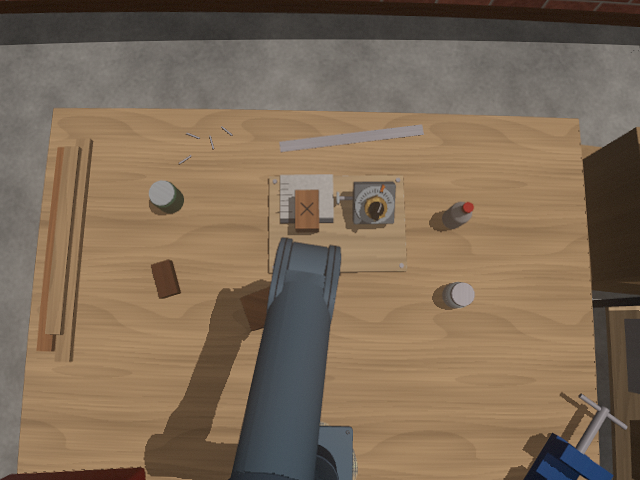

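```bash
python3 - <<'E'
from h import *
s=dict(np.load("s10.npz"));w=dict(np.load("c13.npz"));t=dict(np.load("t2.npz"))
a=np.array([273,386])/3.1+[205,130]
print("cross at z=.088:",onz(s,a,.088),onz(w,[324,28],.088),onz(t,[307.5,209],.088))
def tri(c1,a,c2,b):
    o1,d1=ray(c1,a);o2,d2=ray(c2,b);d1=d1[0];d2=d2[0]
    k=np.linalg.lstsq(np.c_[d1,-d2],o2-o1,rcond=None)[0];p,q=o1+k[0]*d1,o2+k[1]*d2;return (p+q)/2,np.linalg.norm(p-q)
print(tri(s,a,w,[324,28]),tri(s,a,t,[307.5,209]))
print("near top edge",onz(w,[[288,96],[361,96]],.088),"fence",onz(w,[[249,78],[397,77]],.028))
c=np.array
from line import an
an(w,"knob",.37)
crop(w,(420,0,640,120),3.5,"pics/k.png")
E
```

```text
cross at z=.088: [[0.64589912 0.01770745 0.088     ]] [[0.64884632 0.01721002 0.088     ]] [[0.64647001 0.01586102 0.088     ]]
(array([0.64732447, 0.01798348, 0.08975463]), np.float64(0.0024225825911235953)) (array([0.64606434, 0.01636758, 0.08696192]), np.float64(0.001581435052047976))
near top edge [[ 0.59723495  0.04429208  0.088     ]
 [ 0.59901233 -0.01393794  0.088     ]] fence [[ 0.62237034  0.08815758  0.028     ]
 [ 0.6274542  -0.05208963  0.028     ]]
knob n 108 knob dir 0.365  offset at axis -1.47 mm at r=10 -1.42 | marker n 0 by centre nan by own dir nan r nanline.py:20: RuntimeWarning: Mean of empty slice.
  q=p[mm];cen=q.mean(0);w_,V=np.linalg.eigh(np.cov(q.T));dv=V[:,1]*np.sign(V[0,1]);
  ret = um.true_divide(
  avg = a.mean(axis, **keepdims_kw)
line.py:20: RuntimeWarning: Degrees of freedom <= 0 for slice
  q=p[mm];cen=q.mean(0);w_,V=np.linalg.eigh(np.cov(q.T));dv=V[:,1]*np.sign(V[0,1]);
  c *= np.true_divide(1, fact)
  c *= np.true_divide(1, fact)
```

View pics/k.png

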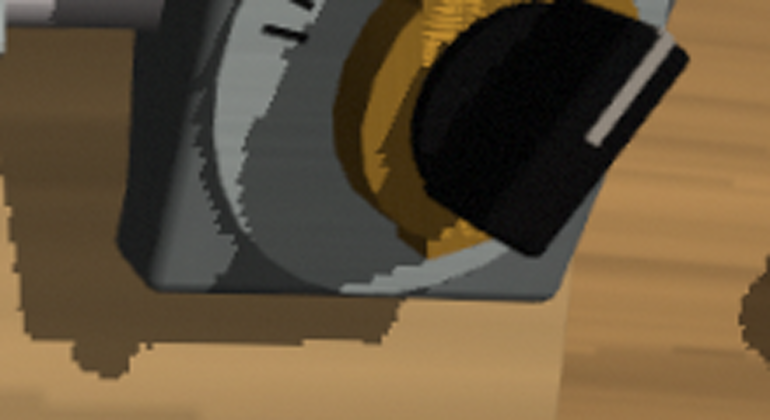

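The block lies flat: the cross is at z ≈ 0.088 and the knob is unchanged. It hangs about 26 mm over the fence, so I'll nudge it gently onto the bed.

```bash
python3 gb.py .55 .0165 .075 8
```

```text
shift cm [ 4.84 -0.18 19.31] rotvec deg [-0.54  1.45 -0.19]
t 20.0667 [0.48   0.0106 0.2612] z [ 0.114  0.013 -0.993] F [ 1.1 -0.1  0.4] w 0.0254 q [-0.88  0.22  0.88  2.08 -0.25  0.82 -1.4 ]
```

```bash
python3 -m handwheel '[[0.6,0,2.3,-0.3,0.7,0,0.4],[0.6,0,2.3,-0.3,0.7,0,0.4],[0.6,0,2.4,0,0,0,0.4],[0.6,0,2.4,0,0,0,0.4],[0.6,0,2.4,0,0,0,0.4],[0.6,0,2.4,0,0,0,0.4],[0.6,0,2.4,0,0,0,0.4],[0,0,1,0,0,0,0.4],[0,0,0,0,0,0,0.4]]'; python3 gb.py .58 .0165 .072 8
```

```text
t: 20.82
tcp_pos: [0.5568, 0.0127, 0.0779]
ee_rot: [0.997, 0.016, 0.069, 0.001]
wrist_force: [0.1, 0.0, -0.0]
width: 0.0255
shift cm [ 2.23 -0.31  0.91] rotvec deg [ 0.24  0.05 -0.11]
t 20.8167 [0.5568 0.0127 0.0779] z [ 0.138  0.001 -0.99 ] F [ 0.1  0.  -0. ] w 0.0255 q [-0.52  0.64  0.53  2.03 -0.67  0.49 -1.05]
```

```bash
python3 -m handwheel '[[0.9,-0.2,0.4,0.1,0,0,0.4],[0.9,-0.1,0.4,0.1,0,0,0.4],[0.4,0,0.05,0,0,0,0.4],[0.4,0,0.05,0,0,0,0.4],[0.4,0,0.05,0,0,0,0.4]]'; python3 gb.py .603 .0165 .072 8
```

```text
t: 21.23
tcp_pos: [0.5907, 0.0166, 0.0739]
ee_rot: [0.997, 0.016, 0.069, -0.001]
wrist_force: [-2.0, 0.3, -1.3]
width: 0.0258
shift cm [1.19 0.05 0.35] rotvec deg [ 0.03  0.06 -0.14]
t 21.2333 [0.5907 0.0166 0.0739] z [ 0.138  0.004 -0.99 ] F [-2.   0.3 -1.3] w 0.0258 q [-0.51  0.69  0.53  1.95 -0.67  0.53 -1.07]
```

```bash
python3 -m handwheel '[[0.4,0.03,0.08,0,0,0,0.4],[0.4,0,0.08,0,0,0,0.4],[0.3,0,0.05,0,0,0,0.4],[-0.6,0,-0.1,0,0,0,0.4],[-1.5,0,-0.5,0,0,0,0.4],[-2,0,-3,0,0,0,0.4],[-1,0,-4,0,0,0,0.4],[-1,0,-4,0,0,0,0.4],[-2,0,-4,0,0,0,0.4],[-2,0,-2,0,0,0,0.4],[0,0,0,0,0,0,0.4]]'; python3 - <<'E' 2>/dev/null
from rig import manip
from h import *
c=manip.read_camera("scene");crop(c,(205,130,405,320),3.1,"pics/s11.png")
w=manip.read_camera("wrist");cv2.imwrite("pics/w14.png",w["frame"][:,:,::-1]);np.savez("c14.npz",**w)
from line import an
an(w,"w",.37)
E
```

```text
t: 22.15
tcp_pos: [0.4755, 0.0121, 0.235]
ee_rot: [0.997, 0.016, 0.07, -0.003]
wrist_force: [0.1, -0.1, -0.2]
width: 0.0257
w n 125 knob dir 0.368  offset at axis -1.58 mm at r=10 -1.56 | marker n 0 by centre nan by own dir nan r nan
```

View pics/s11.png

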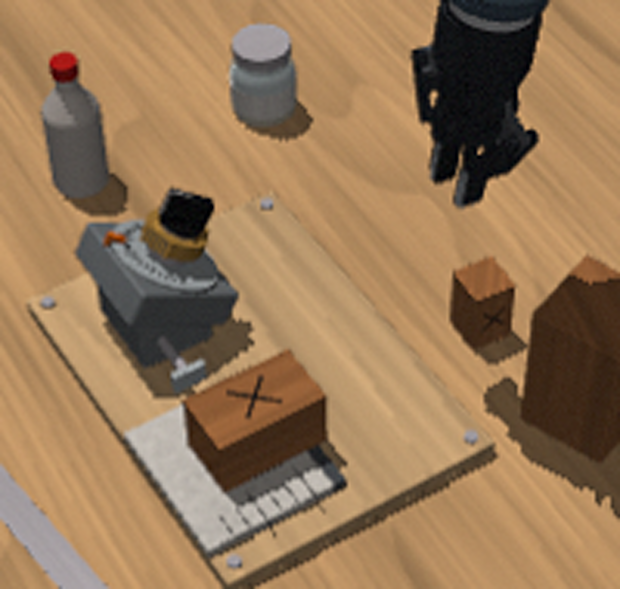

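View pics/w14.png

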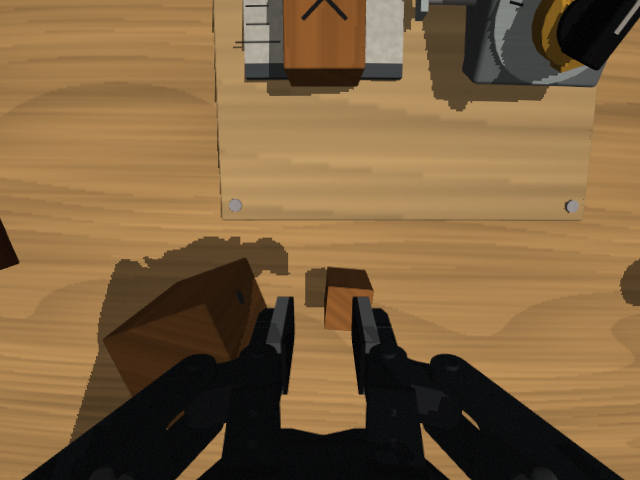

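The block lies flat on the bed with the cross up and only a small overhang. The knob, marker and bystanders haven't moved, and the robot is clear. I'll hand the job in.

```bash
python3 - <<'E'
from rig import manip
print(manip.sign_off())
E
```

```text
the job is handed in; nothing more can be done
None
```

The job is handed in at about 22 s of the 56 s allowed, with every step done in the order asked.

- **Knob:** I turned it from about -0.66 to about 0.365 rad. The marker measures about 0.375. The direction of the white line puts the two within about 0.01 rad. The fits that use the position of the line's end disagreed more, from -0.006 to -0.037 rad, probably because of camera calibration. The line read the same after the ring was turned and again at the end.
- **Lock ring:** I turned it clockwise until the torque jumped from about 0.6 to 2.5 N m at the hard stop. The picture afterwards put it at 1.20 rad.
- **Block:** I pushed it low until it met the fence, and the pictures showed it square against it. Only then did I tip it over.
- **Tipping:** Partway over, the fingertips jammed and the wrist force rose to about 50 N, below the 120 N limit. I backed off and finished with an upward push.
- **Final position:** The block slid back as it fell and hung about 26 mm over the fence. I nudged it forward, and it now overhangs only a little. It lies flat with the cross on top; the cross measured about 88 mm up before the nudge.
- **Not re-measured:** I checked the marker directly after the ring was turned, but only by eye in the overview picture at the end. The glue, the jar and the look-alike blocks looked undisturbed in the last pictures. The tin and the offcut were last seen in full just before the nudge, standing where they began.

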